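Make up the dog-walk kit and the shopping kit on the hall radiator shelf

TASK

Make up two kits for going out. Squarish tray with three compartments: stand the red dog lead reel in the longest compartment, the torch in the small square one and the whistle in the one left over; long tray with two compartments: put the small coin box with the slot in the larger compartment and the memo clip holder in the square one. Everything stands upright, the same way up as now, flat on its tray's floor, and the vase, the bigger oak box and the polish tin stay where they are.

Things in the scene. Friction and masses are not known exactly. Their poses are not given: they have to be found in the camera images.
- lead_reel: Red plastic dog lead reel case standing on edge: a round case (disc of radius 40 mm, its axis along y, 34 mm thick in y) on a flat foot 100 x 34 x 10 mm, with a black D handle towards -x. Overall 112 x 34 x 86 mm high, 0.2 to 0.3 kg. Origin: centre of the foot's underside, z up; the disc's centre is at x +12 mm, z 46 mm. Its two flat faces (at y +/-17 mm) can be pinched from above, e.g. at x +12 mm, z 62 mm.
- whistle: Chrome pea whistle lying flat: a flat mouthpiece bar 54 x 20 x 9 mm along x, with a round barrel (radius 12 mm, axis along y, 20 mm wide) standing on it at x +13 mm, 24 mm high there; about 35 g. Origin: centre of the bar's underside, z up. Pinch the barrel across y at x +13 mm.
- torch: Aluminium pocket torch standing on its wider head: head 36 mm diameter to 26 mm high, body 28 mm diameter from 36 mm up, overall 95 mm high, about 0.12 kg. Origin: centre of the underside, z up; round, so yaw has no meaning.
- coin_box: The smaller oak box, a coin box 70 (x) x 50 (y) x 45 mm high with a dark coin slot along x in its top, about 0.22 kg. Origin: centre of the underside, z up.
- memo_clip: Steel spring-clip memo holder, empty: a round dark base (diameter 50 mm, 14 mm high), a thin stem (diameter 8 mm), and on it the clip, 36 mm wide in x, 12 mm thick in y, from z 60 to 90 mm (the top); the clip is shut and rigid. About 0.2 kg, heavy at the base. Origin: centre of the base's underside, z up.
- walk_tray: Squarish wooden tray with three compartments for the dog-walk kit, 150 (x) x 132 (y) mm, fixed to the shelf; pale floor 4 mm thick, dark walls 4 mm thick with their top 12 mm above the shelf. Origin: centre of the underside on the shelf, z up. Compartments (centre x, y; inner size x by y): longest, for the lead reel, (0, +31) mm, 142 x 62 mm; left over one, for the whistle, (-31, -33) mm, 80 x 58 mm; small square one, for the torch, (+42, -33) mm, 58 x 58 mm.
- shop_tray: Long wooden tray with two compartments for the shopping kit, 184 (x) x 84 (y) mm, fixed to the shelf; pale floor 4 mm thick, dark walls 4 mm thick with their top 12 mm above the shelf. Origin: centre of the underside on the shelf, z up. Compartments (centre x, y; inner size): larger, for the coin box, (-40, 0) mm, 96 x 76 mm; square, for the memo clip holder, (+50, 0) mm, 76 x 76 mm.
- vase: Cream ceramic vase, empty, 92 mm diameter at the belly, 165 mm tall: must stay. Origin: centre of the underside.
- key_box: The bigger oak box, with a small brass knob and no slot, 110 (x) x 80 (y) x 65 mm high: must stay. Origin: centre of the underside.
- polish_tin: Round flat steel shoe polish tin, 76 mm diameter, 26 mm high: must stay. Origin: centre of the underside.
Mind the look-alikes: they are no part of the job. What is shaped like the coin_box but blue is not meant.

How it is judged:
By the outcome, as a careful person would: the job done as asked, in the order asked, and still so for the second after the job is handed in, with the robot touching nothing.
It also fails if it takes over 136 s, if anything falls off the work surface, if the arm or the gripper's body presses on something with over 40 N, if the wrist force passes 120 N, or if a joint passes its speed limit or range.

ROBOT

A 6-joint arm with a two-finger parallel gripper is mounted at the origin on the work surface. World frame = base frame: x ahead of the robot, y to its left, z up, the work surface at z = 0. Lengths are in mm, angles in rad, forces in N, time in s.
With the tool pointing down it reaches from about 400 to 825 mm from the base axis. Payload 7 kg.
Tool frame: the origin (TCP) lies midway between the tips of the shut fingers; the grasp point (between the pads) lies 19 mm behind it; z points along the fingers, y is the direction in which the jaws open and shut (so a half turn about z gives the same grasp; the last joint's range is limited). The gripper opens to 88 mm and grips with 3 to 60 N. Pads are 19 mm wide; open, the fingers measure 130 mm over their backs; the gripper's body (78 mm by 193 mm) begins 47 mm behind the grasp point.
Start: joints at [-0.911, 0.359, 0.012, 0, -1.224, -0.288], TCP at [245.195, -628.868, 226.561] pointing down, gripper open.
Joint ranges: [-3.07, 3.07], [-1.43, 2.12], [-1.02, 1.25], [-3.03, 1.67], [-3.05, -0], [-3.03, 3.03]. Speed limits (rad/s): [2.39, 2.39, 3.01, 3.14, 3.14, 3.14].

INTERFACE

Orientations are given as a unit quaternion [w, x, y, z].
In Python, from station import status, read_camera, workorder gives the robot as it stands. The module is installed in compiled form; this text tells all that it offers.
- The arm moves only by the shell command python3 -m inch 'ROWS' [OPENING] [FORCE]. ROWS is JSON, a list of rows, each a list of 2 entries, a list of its own where there are three numbers: the shift along the tool's x, y, z in m, then the turn about the tool's z in rad. A call has exactly 10 rows; each row is the pose to reach, as a shift and turn from the pose commanded when the call began, along the tool's axes at that moment; what a row does not reach only later rows make up. A row lasts 1/12 s, in which the tool goes at most 41.7 mm and 7.16 degrees, less where a joint would pass 70% of its speed; a pose out of reach is approached as far as the arm can. A call with a gripper value outside its range is refused whole. OPENING is the closure, from 0 (fully open) to 1 (shut), set as the call begins (- or left out, the last holds). The fingers move at their own pace and stop on an object; FORCE is the grip in N (left out, the last holds). Time passes only in rows, so rows that repeat a pose let the fingers close, or fill a call up. It gives the time, the measured TCP pose, the force and the opening at its end, in the units of the state.
- status.read_state(): the state, without advancing time (a new reading comes with each control period).
- read_camera(name): name is "side" or "top" or "wrist"; returns a dict with "color" (480x640x3 uint8, red, green, blue), "fx", "fy", "cx", "cy" (pixels), "rvec" (rotation vector, rad) and "tvec" (3), from world to camera coordinates, as OpenCV has them. Camera axes: x right, y down, z forward; pixel columns grow to the right and rows downward; lengths in mm; the calibration is good to about 2 mm. The wrist camera is an equidistant fisheye: a pixel r from the principal point sees the ray r / f radians off the axis. A picture is of the moment at which its call begins. There is no depth.
- workorder.close_job(): hands the job in, once; it reports no verdict.
The state is a dict: "t": time; "joint_pos": joint angles; "joint_velocities": joint speeds; "effort": joint torques, N m; "position": TCP position; "orientation": TCP orientation; "wrist_force": force on the tool from outside, world axes, zero at the start; "torque": the same for the moment, N m; "width": opening from 0.0 (shut) to 1.0 (fully open).
Only numpy, scipy, OpenCV 4.12 (cv2) and the standard library are available. Lean on these libraries where they do the work, as an engineer would, in place of code of your own. Each camera call takes 0.05 s, during which the arm holds its last target.

## Working session

There is one attempt and no reset: what is moved stays moved. The work goes in short steps, Python scripts to look and compute and a shell command to move; the robot and the scene stay as the last step left them, time stands still between calls to the robot, and variables do not carry over. Pictures are saved under pics/ and viewed, and the job is handed in when it is done.

```bash
mkdir -p pics; ls; python3 - <<'E'
from station import status, read_camera
import cv2
print(status.read_state())
for n in ["side","top","wrist"]:
    c=read_camera(n); cv2.imwrite(f"pics/{n}0.png",c["color"][:,:,::-1])
    print(n,{k:v for k,v in c.items() if k!="color"})
E
```

```text
pics
{'t': 0.0, 'joint_pos': array([-9.10927792e-01,  3.59398916e-01,  1.10506627e-02, -3.65865955e-04,
       -1.22409157e+00, -2.88118798e-01]), 'joint_velocities': array([-9.74737744e-05,  1.66368270e-05,  1.97210999e-03, -2.19071358e-03,
       -3.61283430e-04,  1.03824915e-03]), 'effort': array([-3.02793469e-04, -5.82718313e+01,  2.93053383e+01,  6.99729905e+00,
        6.70801266e-03, -1.37453117e-04]), 'position': array([ 245.00208781, -628.43594391,  225.60850576]), 'orientation': array([-2.22045867e-04, -1.84745108e-01,  9.82786111e-01,  8.09657519e-04]), 'wrist_force': array([-0.12405409,  0.02682759,  0.26381501]), 'torque': array([-0.00329059, -0.02072011,  0.04325827]), 'width': 1.0017315364735893}
side {'fx': 561.1362456226152, 'fy': 561.1362456226152, 'cx': 318.5929048559884, 'cy': 237.99641615838837, 'rvec': array([ 0.06631432, -2.71503876,  1.51035886]), 'tvec': array([ 566.28986907,   52.35374889, 1392.78487343])}
top {'fx': 577.4174258236854, 'fy': 577.4174258236854, 'cx': 319.1736307506893, 'cy': 240.15583560485786, 'rvec': array([ 2.16967968, -2.13316521,  0.1724969 ]), 'tvec': array([ -11.00742646,  546.26950734, 1374.6150704 ])}
wrist {'fx': 371.64829954431775, 'fy': 371.64829954431775, 'cx': 320.42261684707125, 'cy': 241.2242090128775, 'rvec': array([-1.68437445, -2.46360868, -0.31468783]), 'tvec': array([673.44305647, -32.43766034, 388.99176826])}
```

View pics/top0.png

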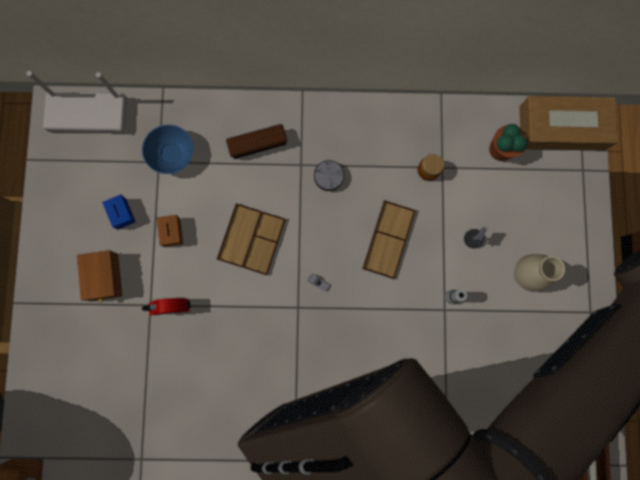

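View pics/side0.png

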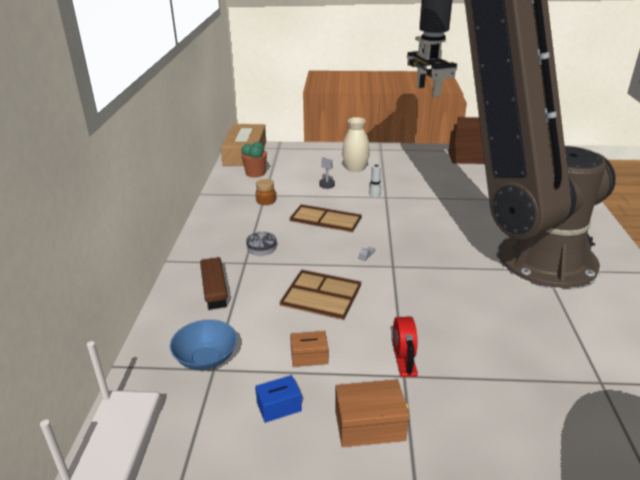

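View pics/wrist0.png

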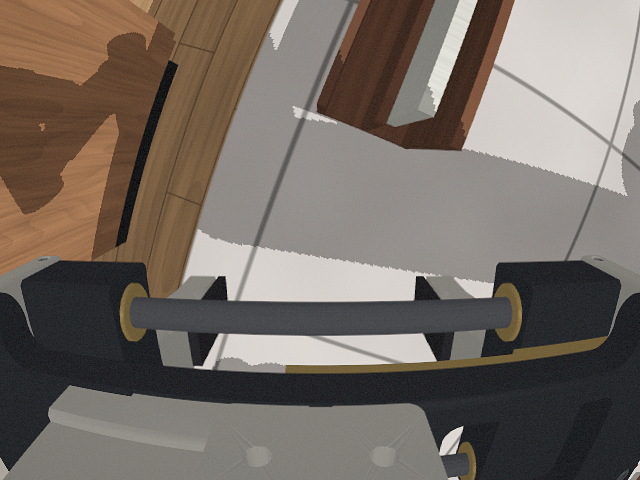

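Top view: reel at (170,306), whistle (319,283), torch (457,296), coin box with slot (169,230), memo clip (476,239), walk tray (252,240), shop tray (390,240). In this view +x is up and +y is left. Next I'll zoom in and set up the geometry.

```bash
cat > h.py <<'E'
import numpy as np, cv2
from scipy.spatial.transform import Rotation as R
from station import status, read_camera
def cast(c,uv,z=0.):
    uv=np.atleast_2d(np.array(uv,float)); Rm=cv2.Rodrigues(c["rvec"])[0]; o=-Rm.T@c["tvec"]
    x=(uv[:,0]-c["cx"])/c["fx"]; y=(uv[:,1]-c["cy"])/c["fy"]
    if c.get("fish"):
        r=np.hypot(x,y)+1e-12; s=np.sin(r)/r; d=np.c_[x*s,y*s,np.cos(r)]
    else: d=np.c_[x,y,np.ones(len(x))]
    d=d@Rm
    return o+d*((z-o[2])/d[:,2])[:,None]
def proj(c,P):
    P=np.atleast_2d(np.array(P,float)); Rm=cv2.Rodrigues(c["rvec"])[0]; q=P@Rm.T+c["tvec"]
    if c.get("fish"):
        n=np.hypot(q[:,0],q[:,1]); t=np.arctan2(n,q[:,2]); k=t/n
        return np.c_[q[:,0]*k*c["fx"]+c["cx"],q[:,1]*k*c["fy"]+c["cy"]]
    return np.c_[q[:,0]/q[:,2]*c["fx"]+c["cx"],q[:,1]/q[:,2]*c["fy"]+c["cy"]]
def cam(n):
    c=dict(read_camera(n)); c["fish"]=n=="wrist"; return c
def yaw():
    s=status.read_state(); w,x,y,z=s["orientation"]; M=R.from_quat([x,y,z,w]).as_matrix(); return s,M
def go(x,y,z,jaw=None):
    """shift in tool axes (m) and turn to world target TCP; jaw=world angle(rad) of jaw (tool y) dir"""
    s,M=yaw(); d=M.T@(np.array([x,y,z])-s["position"])/1000
    a=np.arctan2(M[1,1],M[0,1]); out=[np.round(d,4).tolist()]
    if jaw is not None:
        t=-(jaw-a); t=(t+np.pi/2)%np.pi-np.pi/2; out.append(round(float(t),4)); out.append("j6 %.2f"%s["joint_pos"][5])
    print("pos",s["position"].round(1),"jawdeg %.1f"%np.degrees(a),"shift",out,"n rows",round(np.linalg.norm(d)/.0417,1),"F",s["wrist_force"].round(1),"w %.3f"%s["width"],"t %.2f"%s["t"])
E
python3 - <<'E'
from h import *
c=cam("top"); s=cam("side")
for n,k in (("top",c),("side",s)):
    Rm=cv2.Rodrigues(k["rvec"])[0]; print(n,-Rm.T@k["tvec"])
cv2.imwrite("pics/t1.png",cv2.resize(c["color"][160:320,70:290,::-1],None,fx=3.6,fy=3.6,interpolation=cv2.INTER_CUBIC))
cv2.imwrite("pics/t2.png",cv2.resize(c["color"][180:330,290:510,::-1],None,fx=3.6,fy=3.6,interpolation=cv2.INTER_CUBIC))
for n,p in dict(reel=(170,306),whistle=(319,283),torch=(457,296),coin=(169,230),memo=(474,239),walk=(252,240),shop=(390,240)).items(): print(n,cast(c,p,0).round())
E
```

```text
top [ 339.63348171   15.55292371 1439.61985765]
side [ 496.26281621 1184.38198666  783.73296563]
reel [[381. 364.   0.]]
whistle [[444.  -4.   0.]]
torch [[ 418. -348.    0.]]
coin [[571. 376.   0.]]
memo [[ 562. -394.    0.]]
walk [[550. 167.   0.]]
shop [[ 556. -181.    0.]]
```

View pics/t1.png

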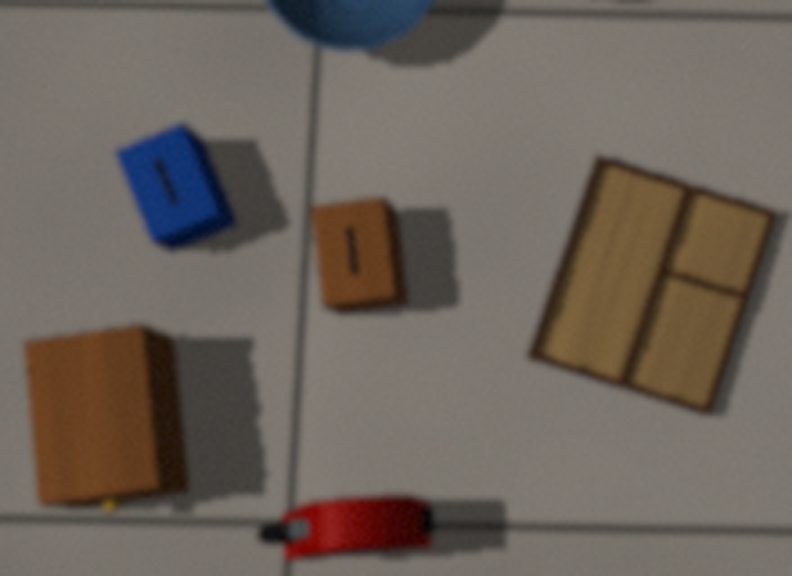

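View pics/t2.png

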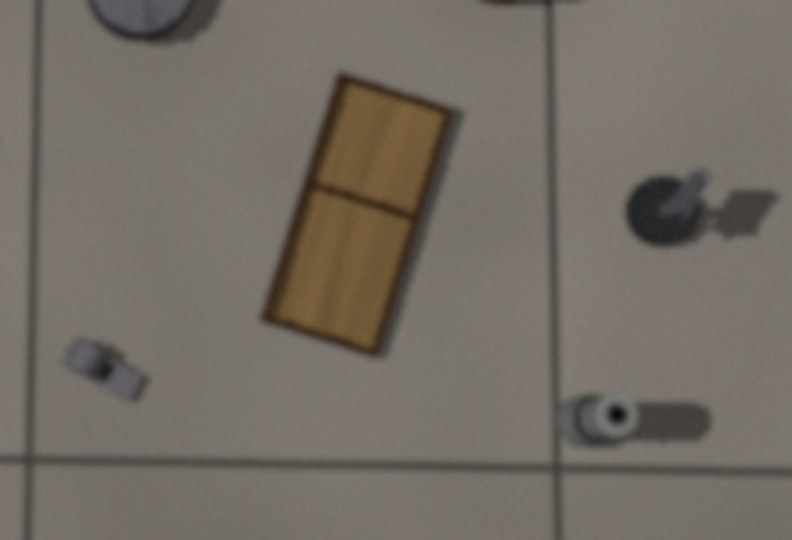

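```bash
python3 - <<'E'
from h import *
c=cam("top"); s=cam("side")
def up(k,r,f=4):
    u0,v0,u1,v1=r; return cv2.resize(k["color"][v0:v1,u0:u1,::-1],None,fx=f,fy=f,interpolation=cv2.INTER_CUBIC)
a=up(s,(260,250,450,390)); cv2.imwrite("pics/s1.png",a)
b=up(s,(250,140,420,290)); cv2.imwrite("pics/s2.png",b)
hsv=cv2.cvtColor(c["color"],cv2.COLOR_RGB2HSV)
hs=cv2.cvtColor(s["color"],cv2.COLOR_RGB2HSV)
def blobs(h,roi,lo,hi,red=False):
    u0,v0,u1,v1=roi
    m=cv2.inRange(h,np.array(lo),np.array(hi))
    if red: m|=cv2.inRange(h,np.array((170,)+tuple(lo[1:])),np.array((180,255,255)))
    M=np.zeros_like(m); M[v0:v1,u0:u1]=m[v0:v1,u0:u1]
    cs=max(cv2.findContours(M,cv2.RETR_EXTERNAL,cv2.CHAIN_APPROX_NONE)[0],key=cv2.contourArea)
    return cs[:,0,:].astype(np.float32)
def rect(k,p,z):
    w=cast(k,p,z)[:,:2].astype(np.float32); r=cv2.minAreaRect(w); return np.round(r[0],1),np.round(r[1],1),round(r[2],1)
for n,roi in (("walk",(210,195,295,280)),("shop",(355,195,425,285))):
    p=blobs(hsv,roi,(0,70,10),(30,255,255)); print(n,rect(c,p,12)); print(cv2.boxPoints(cv2.minAreaRect(cast(c,p,12)[:,:2].astype(np.float32))).round(1).tolist())
for n,roi in (("walk",(275,262,370,325)),("shop",(285,200,370,235))):
    p=blobs(hs,roi,(0,70,10),(30,255,255)); print("side",n,rect(s,p,12))
p=blobs(hsv,(150,205,187,250),(0,80,90),(30,255,255)); print("coin top",rect(c,p,45))
p=blobs(hsv,(135,290,200,325),(0,120,40),(8,255,255),True); print("reel",p.min(0),p.max(0),rect(c,p,80))
E
```

```text
walk (array([551.8, 168.1]), array([130.8, 147.8]), 73.2)
[[462.1000061035156, 126.9000015258789], [603.5999755859375, 84.19999694824219], [641.4000244140625, 209.3000030517578], [499.8999938964844, 252.10000610351562]]
shop (array([ 556.8, -177.1]), array([ 83.4, 182. ]), 72.8)
[[457.6000061035156, -190.0], [631.4000244140625, -243.8000030517578], [656.0999755859375, -164.1999969482422], [482.29998779296875, -110.30000305175781]]
side walk (array([552.7, 176.3]), array([141.1, 150.5]), 73.4)
side shop (array([ 557.6, -166.9]), array([ 95.5, 184.6]), 72.4)
coin top (array([565.7, 369.8]), array([68.3, 49.9]), 8.4)
reel [148. 298.] [189. 315.] (array([380., 348.]), array([35.2, 94. ]), 6.6)
```

View pics/s1.png

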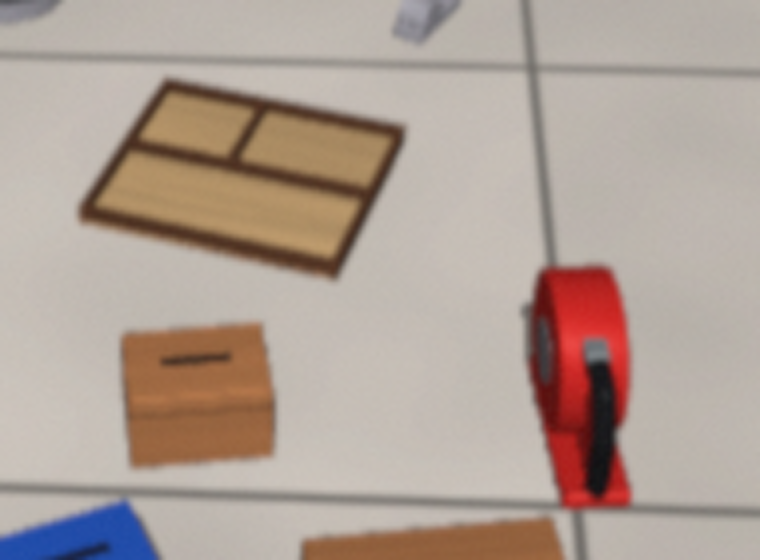

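View pics/s2.png

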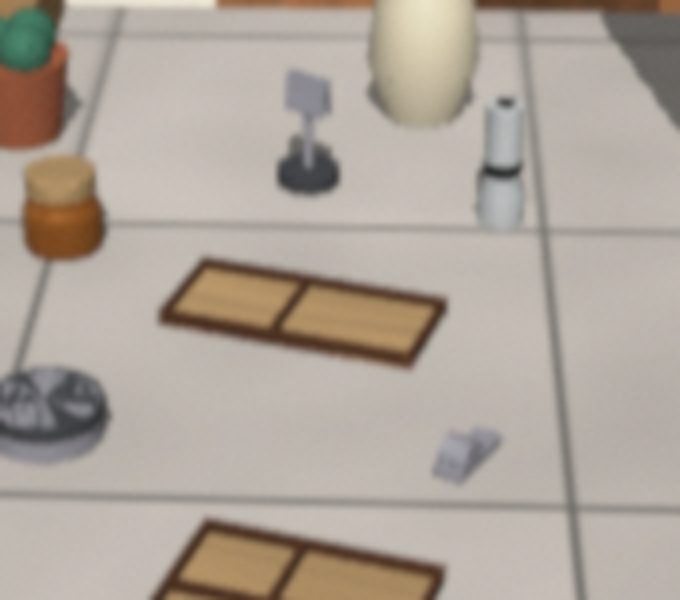

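```bash
python3 - <<'E'
from h import *
c=cam("top"); s=cam("side")
def C(k,p,z): return cast(k,p,z)[0].round(1)
print("torch top", C(c,(461.4,295),95), C(s,(250+505/4,140+101/4),95), "base side", C(s,(250+501/4,140+222/4),5))
# reel
print("reel foot end side L/R",C(s,(260+562/4,250+504/4),0),C(s,(260+630/4,250+498/4),0))
print("reel disc end top",C(c,(189,306.5),46)," left", C(c,(148,306),10))
print("reel top side edge far", C(s,(260+580/4,250+268/4),86))
for n,p in dict(wa=(290+70/3.6,180+350/3.6),wb=(290+146/3.6,180+388/3.6)).items(): print(n,C(c,p,5))
print("whistle side", C(s,(250+467/4,140+455/4),12))
print("memo base top", C(c,(290+664/3.6,180+210/3.6),10), C(s,(250+307/4,140+172/4),10))
w=cam("wrist");Rm=cv2.Rodrigues(w["rvec"])[0]; o=-Rm.T@w["tvec"]; st,M=yaw()
print("wrist cam in tool", M.T@(o-st["position"]), M.T@Rm.T)
go(380,345,230,np.radians(6.6))
E
```

```text
torch top [ 415.1 -334.5   95. ] [ 414.8 -335.4   95. ] base side [ 414.3 -316.5    5. ]
reel foot end side L/R [389.6 412.1  -0. ] [357.1 406.8   0. ]
reel disc end top [379.5 307.1  46. ]  left [380.1 414.8  10. ]
reel top side edge far [381.9 342.1  86. ]
wa [457.9  20.5   5. ]
wb [432.6 -32.3   5. ]
whistle side [446.2  12.1  12. ]
memo base top [ 562.5 -392.4   10. ] [ 562.4 -385.3   10. ]
wrist cam in tool [  65.92724261    0.57321013 -157.58632758] [[-7.35556826e-05 -9.68204254e-01 -2.50160982e-01]
 [ 9.99999805e-01 -2.26254786e-04  5.81646175e-04]
 [-6.19752420e-04 -2.50160890e-01  9.68204082e-01]]
pos [ 245.2 -628.8  226.5] jawdeg 111.3 shift [[-0.4794, 0.8583, -0.0034], -1.3142, 'j6 -0.29'] n rows 23.6 F [0.7 0.4 0.8] w 1.000 t 0.50
```

```bash
python3 - <<'E'
from h import *
go(600,-100,280,np.radians(40))
E
```

```text
pos [ 245.2 -628.8  226.5] jawdeg 111.3 shift [[-0.5227, 0.3638, -0.0534], 1.2445, 'j6 -0.29'] n rows 15.3 F [0.7 0.4 0.8] w 1.000 t 0.50
```

```bash
python3 -m inch '[[[-0.035,0.024,-0.005],-0.06],[[-0.07,0.048,-0.01],-0.13],[[-0.105,0.072,-0.015],-0.2],[[-0.14,0.096,-0.02],-0.27],[[-0.175,0.12,-0.024],-0.34],[[-0.21,0.144,-0.028],-0.41],[[-0.245,0.168,-0.032],-0.48],[[-0.28,0.192,-0.036],-0.55],[[-0.315,0.216,-0.04],-0.62],[[-0.35,0.24,-0.044],-0.7]]' 0 && python3 - <<'E'
from h import *
go(640,0,280); go(560,200,280,np.radians(6.6))
E
```

```text
t: 1.33
position: [479.3, -284.5, 270.3]
orientation: [0.0, -0.512, 0.859, -0.0]
wrist_force: [1.3, -0.8, 0.2]
width: 1.004
pos [ 479.3 -284.5  270.3] jawdeg 151.6 shift [[-0.3267, -0.0061, -0.0096]] n rows 7.8 F [ 1.3 -0.8  0.2] w 1.004 t 1.33
pos [ 479.3 -284.5  270.3] jawdeg 151.6 shift [[-0.4646, 0.1593, -0.0097], -0.6108, 'j6 -0.31'] n rows 11.8 F [ 1.3 -0.8  0.2] w 1.004 t 1.33
```

```bash
python3 -m inch '[[[-0.039,0.012,0],-0.06],[[-0.078,0.025,0],-0.12],[[-0.116,0.038,0],-0.18],[[-0.154,0.05,0],-0.24],[[-0.192,0.063,0],-0.3],[[-0.23,0.075,0],-0.36],[[-0.268,0.088,0],-0.42],[[-0.306,0.1,0],-0.48],[[-0.344,0.113,0],-0.55],[[-0.382,0.125,0],-0.61]]' && python3 - <<'E'
from h import *
go(395,345,250,np.radians(6.6))
E
```

```text
t: 2.17
position: [551.4, 111.0, 270.1]
orientation: [-0.0, 0.747, -0.665, 0.0]
wrist_force: [0.9, -0.5, -0.2]
width: 1.0
pos [551.4 111.  270.1] jawdeg -173.4 shift [[-0.2504, 0.1285, 0.0201], -0.0004, 'j6 -0.43'] n rows 6.8 F [ 0.9 -0.5 -0.2] w 1.000 t 2.17
```

```bash
python3 -m inch '[[[-0.036,0.018,0.003],0],[[-0.072,0.036,0.006],0],[[-0.108,0.055,0.01],0],[[-0.144,0.074,0.013],0],[[-0.18,0.092,0.016],0],[[-0.216,0.11,0.02],0],[[-0.25,0.1285,0.02],0],[[-0.25,0.1285,0.02],0],[[-0.25,0.1285,0.02],0],[[-0.25,0.1285,0.02],0]]' && python3 - <<'E'
from h import *
w=cam("wrist"); cv2.imwrite("pics/w1.png",w["color"][:,:,::-1])
for z in (0,86): print(proj(w,[(380,345,z),(389.6,412,z),(357,407,z)]).round())
E
```

```text
t: 3.0
position: [395.9, 343.2, 249.7]
orientation: [0.0, 0.746, -0.666, 0.0]
wrist_force: [0.6, 0.3, 0.2]
width: 0.996
[[335. 210.]
 [320. 266.]
 [349. 265.]]
[[339. 227.]
 [320. 295.]
 [355. 294.]]
```

View pics/w1.png

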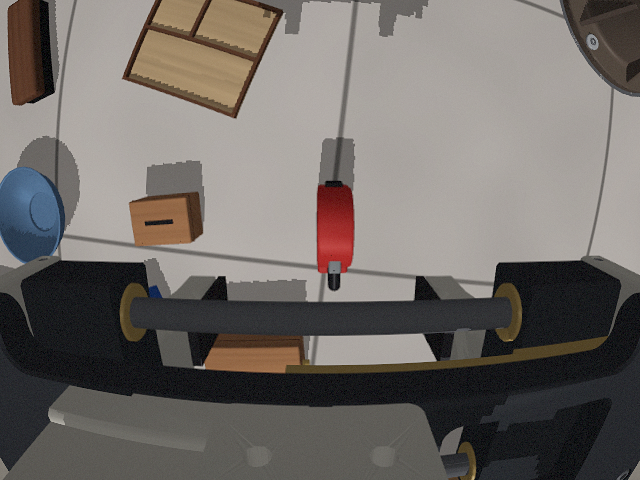

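```bash
cat >> h.py <<'E'
def mask(k,roi,lo,hi,red=False):
    u0,v0,u1,v1=roi; h=cv2.cvtColor(k["color"],cv2.COLOR_RGB2HSV)
    m=cv2.inRange(h,np.array(lo),np.array(hi))
    if red: m|=cv2.inRange(h,np.array((170,)+tuple(lo[1:])),np.array((180,255,255)))
    M=np.zeros_like(m); M[v0:v1,u0:u1]=m[v0:v1,u0:u1]; return M
def cnt(M):
    return max(cv2.findContours(M,cv2.RETR_EXTERNAL,cv2.CHAIN_APPROX_NONE)[0],key=cv2.contourArea)[:,0,:].astype(float)
def rect(k,p,z):
    w=cast(k,p,z)[:,:2].astype(np.float32); r=cv2.minAreaRect(w); b=cv2.boxPoints(r); return np.round(r[0],1),np.round(r[1],1),round(r[2],1),b.round(1).tolist()
E
python3 - <<'E'
from h import *
w=cam("wrist")
Rm=cv2.Rodrigues(w["rvec"])[0]; print("cam",(-Rm.T@w["tvec"]).round(0))
M=mask(w,(300,170,370,280),(0,120,40),(8,255,255),True)
P=[]
for v in range(182,275,6):
    u=np.where(M[v])[0]; 
    if len(u): a=cast(w,[(u[0]-.5,v),(u[-1]+.5,v)],84 if v>200 else 75); print(v,u[0],u[-1],a[:,:2].round(1).tolist())
p=cnt(mask(w,(120,180,215,250),(5,80,30),(25,255,255))); print("coin",rect(w,p,45))
p=cnt(mask(w,(110,0,290,125),(5,60,10),(30,255,255))); print("walk",rect(w,p,12))
E
```

```text
cam [404. 277. 407.]
188 318 348 [[403.1, 313.8], [375.4, 310.6]]
194 318 351 [[402.5, 319.2], [372.0, 315.7]]
200 318 352 [[401.9, 324.7], [370.4, 321.1]]
206 318 352 [[401.3, 328.7], [370.7, 325.2]]
212 317 353 [[401.6, 334.1], [369.1, 330.4]]
218 317 353 [[401.1, 339.5], [368.4, 335.8]]
224 317 353 [[400.5, 344.9], [367.7, 341.2]]
230 317 353 [[399.9, 350.3], [367.0, 346.6]]
236 318 353 [[398.4, 355.7], [366.3, 352.1]]
242 318 353 [[397.8, 361.2], [365.5, 357.6]]
248 318 353 [[397.2, 366.8], [364.8, 363.2]]
254 318 352 [[396.6, 372.4], [364.9, 368.9]]
260 318 351 [[395.9, 378.1], [365.1, 374.7]]
266 318 349 [[395.3, 383.8], [366.1, 380.6]]
272 319 346 [[393.8, 389.5], [368.1, 386.7]]
coin (array([559.9, 365.8]), array([83.5, 53.5]), 9.3, [[514.2999877929688, 385.3999938964844], [523.0, 332.70001220703125], [605.4000244140625, 346.20001220703125], [596.7000122070312, 398.8999938964844]])
walk (array([551.9, 170.2]), array([131.6, 152.4]), 73.3, [[460.0, 129.0], [606.0999755859375, 85.30000305175781], [643.7999877929688, 211.3000030517578], [497.79998779296875, 255.0]])
```

```bash
python3 - <<'E'
from h import *
go(382,347,43,np.radians(7))
E
```

```text
pos [396.6 342.4 249.7] jawdeg -173.7 shift [[-0.0062, 0.014, 0.2067], -0.0122, 'j6 -0.98'] n rows 5.0 F [-0.1  0.1  1. ] w 0.999 t 3.10
```

```bash
python3 -m inch '[[[-0.002,0.005,0.03],-0.01],[[-0.006,0.014,0.06],-0.01],[[-0.006,0.014,0.09],-0.01],[[-0.006,0.014,0.12],-0.01],[[-0.006,0.014,0.15],-0.01],[[-0.006,0.014,0.175],-0.01],[[-0.006,0.014,0.195],-0.01],[[-0.006,0.014,0.207],-0.01],[[-0.006,0.014,0.207],-0.01],[[-0.006,0.014,0.207],-0.01]]' && python3 - <<'E'
from h import *
w=cam("wrist"); cv2.imwrite("pics/w2.png",w["color"][:,:,::-1])
go(382,347,43)
E
```

```text
t: 3.93
position: [382.2, 346.5, 42.4]
orientation: [0.001, 0.748, -0.664, 0.0]
wrist_force: [0.4, 0.5, 0.7]
width: 0.999
pos [382.4 347.3  43.2] jawdeg -173.1 shift [[0.0002, 0.0004, 0.0002]] n rows 0.0 F [ 0.6 -0.4  0.9] w 1.001 t 3.98
```

View pics/w2.png

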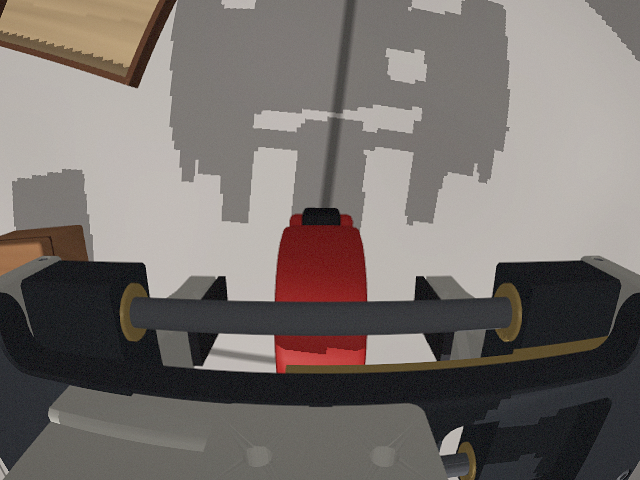

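Reel is centred between the pads (columns 276–366 between fingers at 226 and 415). Closing.

```bash
python3 -m inch '[[[0,0,0],0],[[0,0,0],0],[[0,0,0],0],[[0,0,0],0],[[0,0,0],0],[[0,0,0],0],[[0,0,0],0],[[0,0,0],0],[[0,0,-0.005],0],[[0,0,-0.015],0]]' 1 30 && python3 - <<'E'
from h import *
go(382,347,110)
E
```

```text
t: 4.82
position: [380.9, 346.5, 56.9]
orientation: [0.002, 0.748, -0.663, 0.0]
wrist_force: [-0.3, -0.2, -3.6]
width: 0.387
pos [380.9 346.5  56.9] jawdeg -173.1 shift [[-0.0003, -0.0011, -0.0531]] n rows 1.3 F [-0.3 -0.2 -3.6] w 0.387 t 4.82
```

```bash
python3 - <<'E'
from h import *
go(583,195,110,np.radians(73.1))
E
```

```text
pos [380.9 346.5  56.9] jawdeg -173.1 shift [[0.1748, -0.1823, -0.0531], -1.1552, 'j6 -1.00'] n rows 6.2 F [-0.3 -0.2 -3.6] w 0.387 t 4.82
```

```bash
python3 -m inch '[[[0,0,-0.02],0],[[0.01,-0.01,-0.045],-0.1],[[0.03,-0.03,-0.053],-0.2],[[0.055,-0.057,-0.053],-0.32],[[0.08,-0.083,-0.053],-0.44],[[0.105,-0.11,-0.053],-0.56],[[0.13,-0.135,-0.053],-0.68],[[0.15,-0.157,-0.053],-0.8],[[0.167,-0.174,-0.053],-0.92],[[0.175,-0.182,-0.053],-1.03]]' && python3 - <<'E'
from h import *
go(583,195,110,np.radians(73.1))
E
```

```text
t: 5.65
position: [585.3, 193.5, 111.0]
orientation: [0.0, 0.978, -0.206, 0.0]
wrist_force: [0.2, 0.4, -3.4]
width: 0.386
pos [585.3 193.5 111. ] jawdeg -113.8 shift [[-0.0027, -0.0004, 0.001], -0.1208, 'j6 0.52'] n rows 0.1 F [ 0.2  0.4 -3.4] w 0.386 t 5.65
```

```bash
python3 -m inch '[[[-0.001,0,0.005],-0.06],[[-0.003,0,0.015],-0.12],[[-0.003,0,0.025],-0.12],[[-0.003,0,0.035],-0.12],[[-0.003,0,0.042],-0.12],[[-0.003,0,0.048],-0.12],[[-0.003,0,0.048],-0.12],[[-0.003,0,0.048],-0.12],[[-0.003,0,0.048],-0.12],[[-0.003,0,0.048],-0.12]]' && python3 - <<'E'
from h import *
go(583,195,47,np.radians(73.1))
w=cam("wrist"); cv2.imwrite("pics/w3.png",w["color"][:,:,::-1])
k=cam("side"); cv2.imwrite("pics/s3.png",cv2.resize(k["color"][200:340,240:420,::-1],None,fx=4,fy=4))
E
```

```text
t: 6.48
position: [581.0, 197.3, 63.2]
orientation: [-0.0, 0.989, -0.149, 0.0]
wrist_force: [0.5, -0.1, -1.7]
width: 0.388
pos [581.  197.3  63.2] jawdeg -107.2 shift [[0.0026, 0.0016, 0.0162], -0.0048, 'j6 0.63'] n rows 0.4 F [ 0.5 -0.1 -1.7] w 0.388 t 6.48
```

View pics/w3.png

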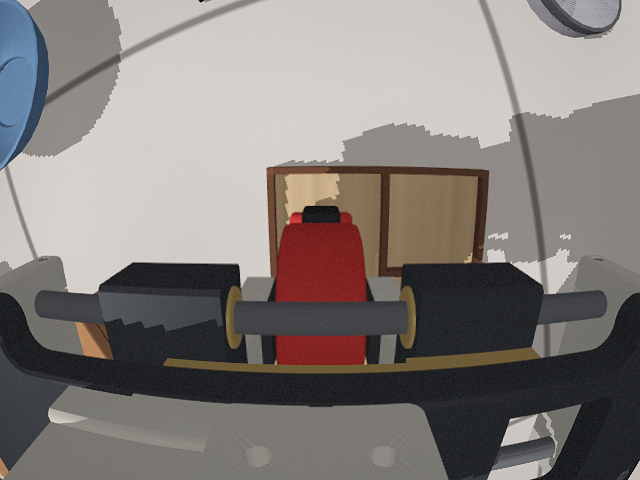

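View pics/s3.png

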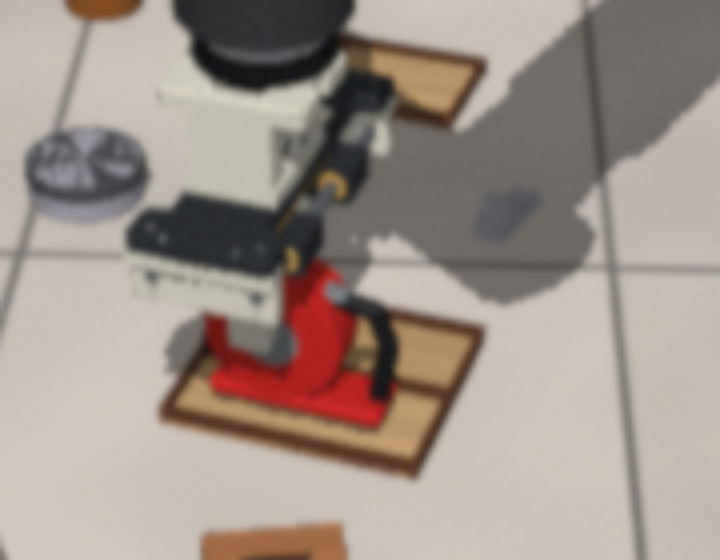

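```bash
python3 -m inch '[[[0.001,0,0.005],0],[[0.002,0,0.01],0],[[0.002,0,0.013],0],[[0.002,0,0.015],0],[[0.002,0,0.016],0],[[0.002,0,0.016],0],[[0.002,0,0.016],0],[[0.002,0,0.016],0],[[0.002,0,0.016],0],[[0.002,0,0.016],0]]' && python3 - <<'E'
from h import *
go(583,195,47,np.radians(73.1))
E
```

```text
t: 7.42
position: [582.7, 196.3, 49.6]
orientation: [-0.0, 0.989, -0.149, 0.001]
wrist_force: [-11.3, -1.4, 25.1]
width: 0.386
pos [582.7 196.3  49.6] jawdeg -107.1 shift [[0.0007, 0.0011, 0.0026], -0.004, 'j6 0.63'] n rows 0.1 F [-11.3  -1.4  25.1] w 0.386 t 7.42
```

```bash
python3 - <<'E'
from h import *
w=cam("wrist"); cv2.imwrite("pics/w4.png",w["color"][:,:,::-1])
k=cam("side"); cv2.imwrite("pics/s4.png",cv2.resize(k["color"][220:330,260:400,::-1],None,fx=5,fy=5))
E
```

```text
(no output)
```

View pics/s4.png

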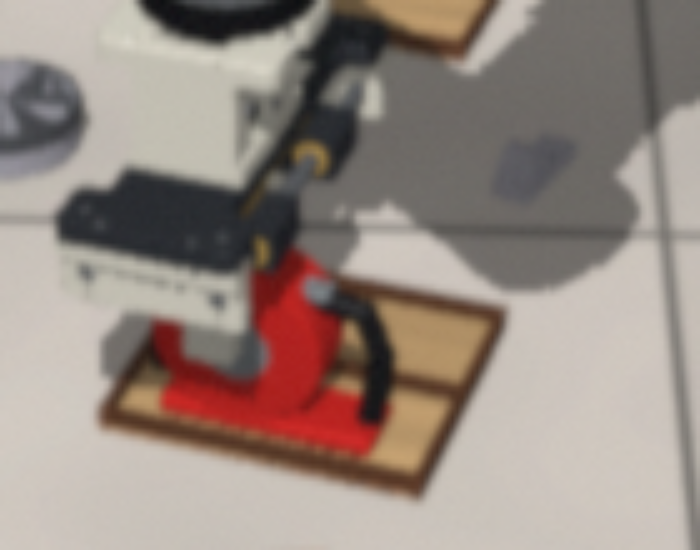

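View pics/w4.png

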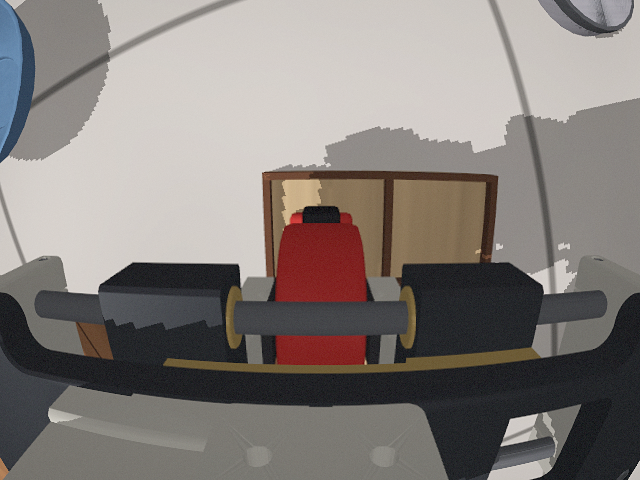

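```bash
python3 -m inch '[[[0,0,-0.001],0],[[0,0,-0.001],0],[[0,0,-0.001],0],[[0,0,-0.001],0],[[0,0,-0.001],0],[[0,0,-0.01],0],[[0,0,-0.03],0],[[0,0,-0.06],0],[[0,0,-0.1],0],[[0,0,-0.13],0]]' 0.2 && python3 - <<'E'
from h import *
w=cam("wrist"); cv2.imwrite("pics/w5.png",w["color"][:,:,::-1])
k=cam("side"); cv2.imwrite("pics/s5.png",cv2.resize(k["color"][220:330,260:400,::-1],None,fx=5,fy=5))
st=go(440,-260,200,np.radians(0)); go(600,0,200)
E
```

```text
t: 8.35
position: [583.0, 196.4, 179.8]
orientation: [-0.0, 0.989, -0.149, 0.001]
wrist_force: [1.6, 0.3, 1.2]
width: 0.798
pos [585.6 197.8 183.7] jawdeg -107.1 shift [[-0.0042, 0.4803, -0.0198], 1.272, 'j6 0.63'] n rows 11.5 F [1.2 0.1 0.2] w 0.799 t 8.45
pos [585.6 197.8 183.7] jawdeg -107.1 shift [[0.0721, 0.1847, -0.0171]] n rows 4.8 F [1.2 0.1 0.2] w 0.799 t 8.45
```

View pics/s5.png

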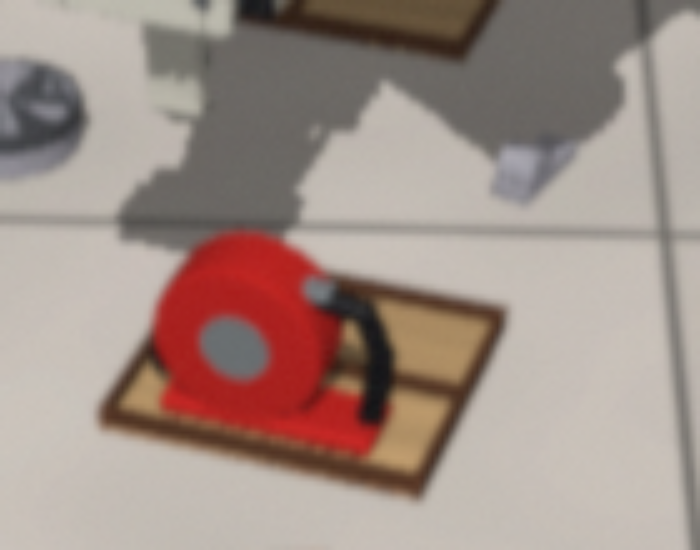

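View pics/w5.png

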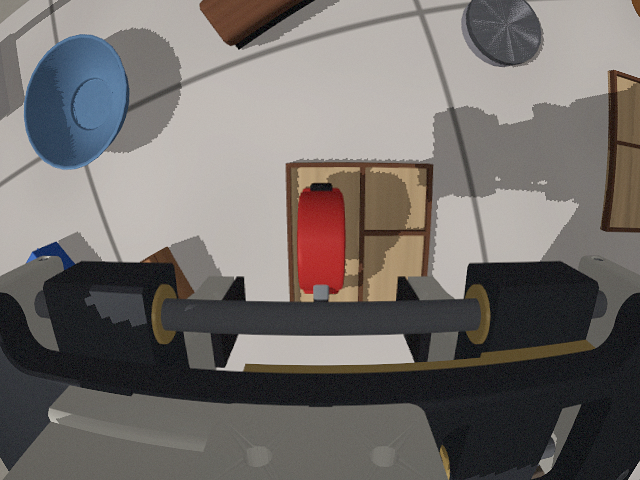

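```bash
python3 -m inch '[[[0.01,0.03,-0.01],0.1],[[0.02,0.07,-0.02],0.22],[[0.03,0.11,-0.03],0.34],[[0.04,0.15,-0.04],0.46],[[0.05,0.19,-0.05],0.58],[[0.05,0.23,-0.05],0.7],[[0.05,0.27,-0.05],0.82],[[0.05,0.31,-0.05],0.94],[[0.05,0.35,-0.05],1.06],[[0.05,0.39,-0.05],1.18]]' 0.2 && python3 - <<'E'
from h import *
go(425,-335,230,np.radians(-16.9))
E
```

```text
t: 9.28
position: [514.1, -192.7, 227.2]
orientation: [-0.0, 0.737, -0.676, 0.0]
wrist_force: [0.2, -0.3, -0.3]
width: 0.799
pos [ 514.1 -192.7  227.2] jawdeg -175.1 shift [[0.1342, 0.1008, -0.0029], 0.3802, 'j6 0.09'] n rows 4.0 F [ 0.2 -0.3 -0.3] w 0.799 t 9.28
```

```bash
python3 -m inch '[[[0.033,0.025,0],0.1],[[0.067,0.05,0],0.2],[[0.1,0.075,0],0.3],[[0.125,0.095,0],0.38],[[0.134,0.1,0],0.38],[[0.134,0.1,0],0.38],[[0.134,0.1,0],0.38],[[0.134,0.1,0],0.38],[[0.134,0.1,0],0.38],[[0.134,0.1,0],0.38]]' 0.2 && python3 - <<'E'
from h import *
w=cam("wrist"); cv2.imwrite("pics/w6.png",w["color"][:,:,::-1]); print(proj(w,[(415,-335,95),(415,-335,0),(562,-390,90)]).round())
go(415,-335,51,np.radians(-16.9))
E
```

```text
t: 10.12
position: [428.3, -332.6, 226.6]
orientation: [0.0, -0.599, 0.801, 0.0]
wrist_force: [0.1, 0.9, 0.2]
width: 0.803
[[336. 223.]
 [332. 205.]
 [153. 210.]]
pos [ 428.3 -332.7  226.6] jawdeg 163.5 shift [[0.006, 0.0121, 0.1756], 0.0077, 'j6 0.01'] n rows 4.2 F [-0.4 -0.2 -1. ] w 0.796 t 10.17
```

View pics/w6.png

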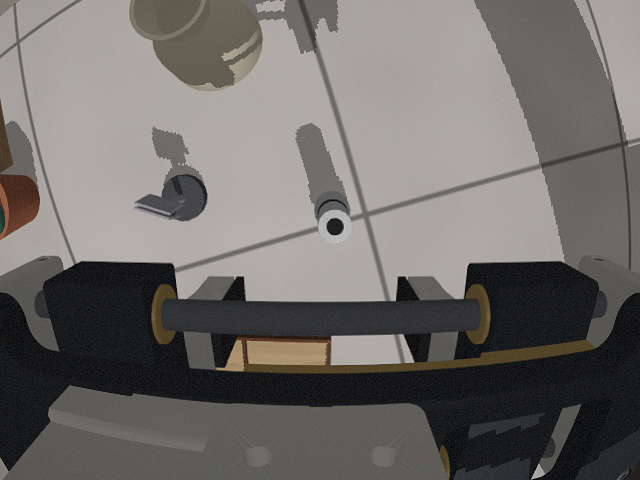

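Torch's top ring is at (335,226); I predicted (336,223), so they agree. Descending.

```bash
python3 -m inch '[[[0.004,0.008,0.025],0],[[0.006,0.013,0.055],0],[[0.006,0.013,0.085],0],[[0.006,0.013,0.115],0],[[0.006,0.013,0.14],0],[[0.006,0.013,0.16],0],[[0.006,0.013,0.172],0],[[0.006,0.013,0.176],0],[[0.006,0.013,0.176],0],[[0.006,0.013,0.176],0]]' 0.2 && python3 - <<'E'
from h import *
w=cam("wrist"); cv2.imwrite("pics/w7.png",w["color"][:,:,::-1])
go(415,-335,51,np.radians(-16.9))
E
```

```text
t: 11.0
position: [414.2, -335.5, 51.2]
orientation: [0.0, -0.598, 0.801, -0.0]
wrist_force: [0.0, -0.4, 0.6]
width: 0.8
pos [ 414.4 -335.7   51.6] jawdeg 163.5 shift [[-0.0008, -0.0004, 0.0006], 0.0067, 'j6 0.02'] n rows 0.0 F [0.1 0.2 0.4] w 0.801 t 11.05
```

View pics/w7.png

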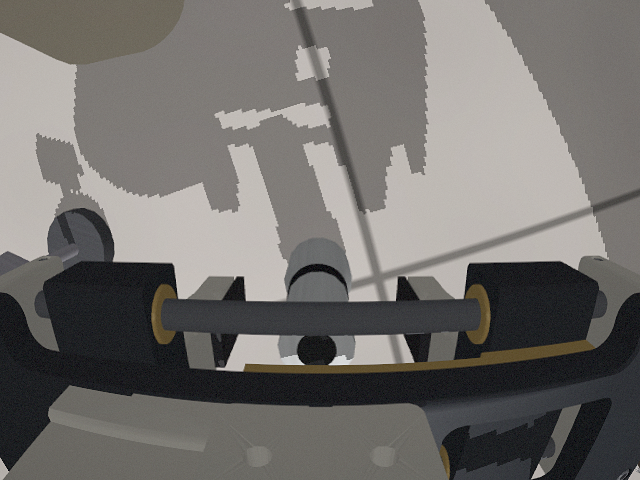

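```bash
python3 -m inch '[[[0,0,0],0],[[0,0,0],0],[[0,0,0],0],[[0,0,0],0],[[0,0,0],0],[[0,0,0],0],[[0,0,0],0],[[0,0,0],0],[[0,0,-0.01],0],[[0,0,-0.03],0]]' 1 25 && python3 - <<'E'
from h import *
# torch target in walk tray
c,s=np.cos(np.radians(-16.9)),np.sin(np.radians(-16.9))
T=lambda x,y:(552+c*x-s*y,169+s*x+c*y)
print(T(43,-33)); x,y=T(43,-33)
go(520,-200,150); go(x,y,150,np.radians(-16.9))
E
```

```text
t: 11.88
position: [411.7, -334.8, 79.2]
orientation: [-0.001, -0.598, 0.802, 0.002]
wrist_force: [0.9, -0.5, -0.9]
width: 0.309
(np.float64(583.5498117257348), np.float64(124.92495740137412))
pos [ 411.7 -334.8   79.2] jawdeg 163.4 shift [[-0.1601, -0.065, -0.071]] n rows 4.5 F [ 0.9 -0.5 -0.9] w 0.309 t 11.88
pos [ 411.7 -334.8   79.2] jawdeg 163.4 shift [[-0.4897, -0.0331, -0.0707], 0.0054, 'j6 0.02'] n rows 11.9 F [ 0.9 -0.5 -0.9] w 0.309 t 11.88
```

```bash
python3 -m inch '[[[-0.01,0,-0.025],0],[[-0.035,-0.002,-0.05],0],[[-0.07,-0.004,-0.07],0],[[-0.11,-0.007,-0.07],0],[[-0.15,-0.01,-0.07],0],[[-0.19,-0.013,-0.07],0],[[-0.23,-0.016,-0.07],0],[[-0.27,-0.019,-0.07],0],[[-0.31,-0.022,-0.07],0],[[-0.35,-0.024,-0.07],0]]' && python3 - <<'E'
from h import *
go(583.5,125,150,np.radians(-16.9))
E
```

```text
t: 12.72
position: [536.5, -4.9, 151.5]
orientation: [0.0, -0.598, 0.802, -0.0]
wrist_force: [1.4, -0.6, -1.0]
width: 0.307
pos [536.5  -4.9 151.5] jawdeg 163.5 shift [[-0.1379, -0.008, 0.0015], 0.0061, 'j6 -0.65'] n rows 3.3 F [ 1.4 -0.6 -1. ] w 0.307 t 12.72
```

```bash
python3 -m inch '[[[-0.035,-0.002,0],0],[[-0.07,-0.004,0],0],[[-0.1,-0.006,0],0],[[-0.125,-0.007,0],0],[[-0.138,-0.008,0],0],[[-0.138,-0.008,0.02],0],[[-0.138,-0.008,0.045],0],[[-0.138,-0.008,0.065],0],[[-0.138,-0.008,0.076],0],[[-0.138,-0.008,0.076],0]]' && python3 - <<'E'
from h import *
w=cam("wrist"); cv2.imwrite("pics/w8.png",w["color"][:,:,::-1])
k=cam("top"); cv2.imwrite("pics/s8.png",cv2.resize(k["color"][180:300,200:320,::-1],None,fx=5,fy=5))
go(583.5,125,55,np.radians(-16.9))
E
```

```text
t: 13.55
position: [581.6, 122.0, 72.4]
orientation: [-0.002, -0.598, 0.802, 0.0]
wrist_force: [-0.8, -0.5, -2.1]
width: 0.309
pos [583.6 122.8  75.2] jawdeg 163.4 shift [[-0.0021, 0.0007, 0.0202], 0.006, 'j6 -0.82'] n rows 0.5 F [ 0.2  0.2 -0.4] w 0.309 t 13.65
```

View pics/w8.png

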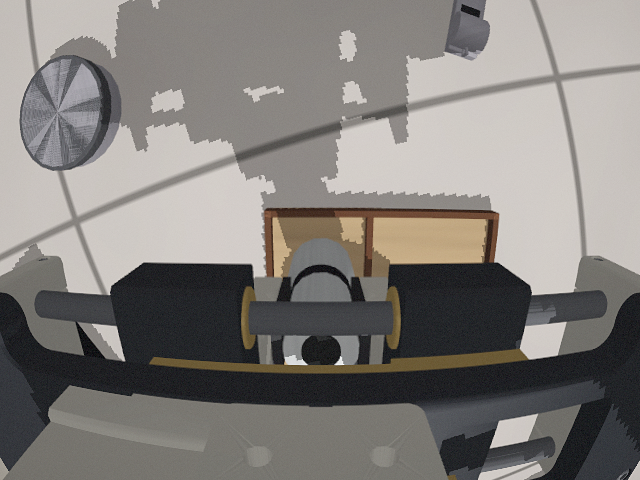

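View pics/s8.png

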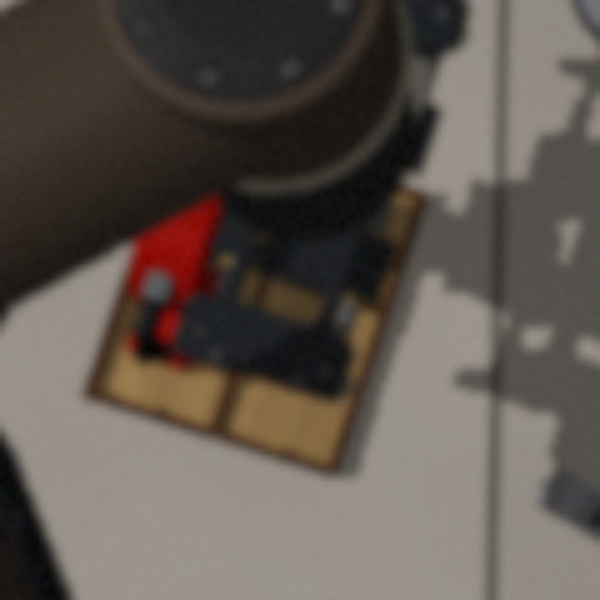

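```bash
python3 -m inch '[[[-0.001,0,0.006],0],[[-0.001,0,0.011],0],[[-0.001,0,0.015],0],[[-0.001,0,0.017],0],[[-0.001,0,0.019],0],[[-0.001,0,0.019],0],[[-0.001,0,0.019],0],[[-0.001,0,0.019],0],[[-0.001,0,0.019],0],[[-0.001,0,0.019],0]]' && python3 - <<'E'
from h import *
go(583.5,125,55,np.radians(-16.9))
E
```

```text
t: 14.48
position: [583.6, 124.1, 55.8]
orientation: [0.0, -0.598, 0.802, -0.0]
wrist_force: [0.6, -0.0, -1.2]
width: 0.307
pos [583.6 124.1  55.8] jawdeg 163.4 shift [[-0.0008, 0.0004, 0.0008], 0.006, 'j6 -0.83'] n rows 0.0 F [ 0.6 -0.  -1.2] w 0.307 t 14.48
```

```bash
python3 -m inch '[[[0,0,0.0005],0],[[0,0,0.001],0],[[0,0,0.0015],0],[[0,0,0.0015],0],[[0,0,0.0015],0],[[0,0,0.0015],0],[[0,0,0.0015],0],[[0,0,0.0015],0],[[0,0,0.0015],0],[[0,0,0.0015],0]]'
```

```text
t: 15.32
position: [583.7, 124.1, 54.7]
orientation: [0.0, -0.598, 0.801, -0.0]
wrist_force: [-2.7, 0.0, 5.8]
width: 0.309
```

Contact (5.8 N). Releasing and lifting.

```bash
python3 -m inch '[[[0,0,0],0],[[0,0,0],0],[[0,0,0],0],[[0,0,0],0],[[0,0,-0.01],0],[[0,0,-0.03],0],[[0,0,-0.06],0],[[0,0,-0.1],0],[[0,0,-0.14],0],[[0,0,-0.17],0]]' 0.3 && python3 - <<'E'
from h import *
w=cam("wrist"); cv2.imwrite("pics/w9.png",w["color"][:,:,::-1])
go(450,0,230)
E
```

```text
t: 16.15
position: [584.2, 124.0, 228.6]
orientation: [0.002, -0.598, 0.801, -0.001]
wrist_force: [-0.3, 0.1, 0.0]
width: 0.701
pos [586.8 124.6 234.7] jawdeg 163.5 shift [[0.1584, 0.0959, 0.0028]] n rows 4.4 F [ 1.9 -0.1  7.3] w 0.701 t 16.20
```

View pics/w9.png

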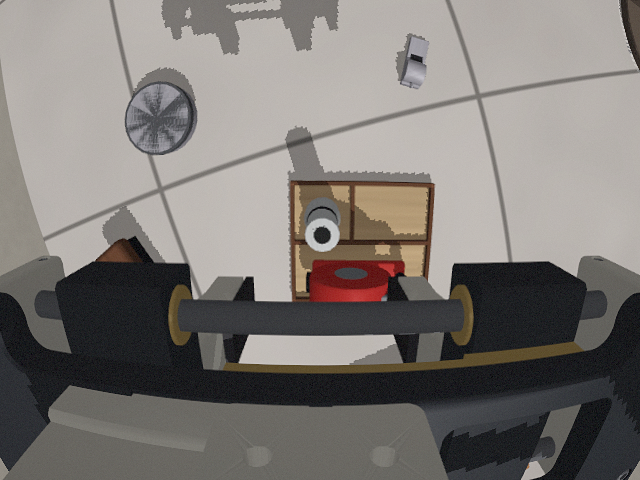

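```bash
python3 -m inch '[[[0.036,0.022,0],0.04],[[0.072,0.044,0],0.08],[[0.108,0.066,0.01],0.12],[[0.14,0.085,0.03],0.16],[[0.155,0.094,0.05],0.16],[[0.158,0.096,0.07],0.16],[[0.158,0.096,0.08],0.16],[[0.158,0.096,0.08],0.16],[[0.158,0.096,0.08],0.16],[[0.158,0.096,0.08],0.16]]' 0.3 && python3 - <<'E'
from h import *
w=cam("wrist"); cv2.imwrite("pics/w10.png",w["color"][:,:,::-1])
go(450,0,130,np.radians(154.5))
E
```

```text
t: 17.03
position: [447.3, 0.3, 145.2]
orientation: [0.001, -0.532, 0.847, -0.0]
wrist_force: [-0.6, 0.1, -0.1]
width: 0.696
pos [4.474e+02 4.000e-01 1.452e+02] jawdeg 154.3 shift [[-0.0007, -0.0025, 0.0152], -0.0035, 'j6 -0.89'] n rows 0.4 F [-0.4 -0.1  0.7] w 0.700 t 17.08
```

View pics/w10.png

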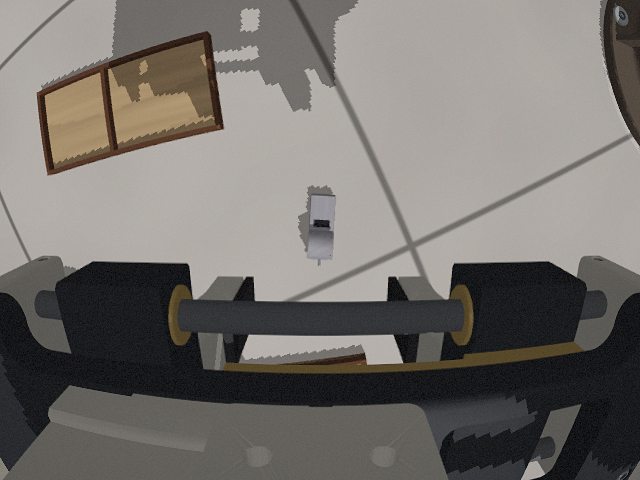

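```bash
python3 - <<'E'
from h import *
w=cam("wrist"); cv2.imwrite("pics/w11.png",cv2.resize(w["color"][180:280,270:370,::-1],None,fx=6,fy=6,interpolation=cv2.INTER_CUBIC))
a=cast(w,[(311,194),(336,195)],9)[:,:2]; b=cast(w,[(307.5,254),(332,256)],16)[:,:2]
e,f=a.mean(0),b.mean(0); d=f-e
print(a.round(1),b.round(1),"axis deg",np.degrees(np.arctan2(d[1],d[0])),"len",np.linalg.norm(d)); u=d/np.linalg.norm(d)
print("barrel center", e+u*40, "w",np.linalg.norm(a[0]-a[1]),np.linalg.norm(b[0]-b[1]))
E
```

```text
[[442.2 -28.6]
 [424.6 -19.3]] [[465.4  13. ]
 [448.4  23. ]] axis deg 60.748972739135404 len 48.130048692375986
barrel center [452.92659806  10.92032484] w 19.897566378246996 19.808088551751073
```

View pics/w11.png

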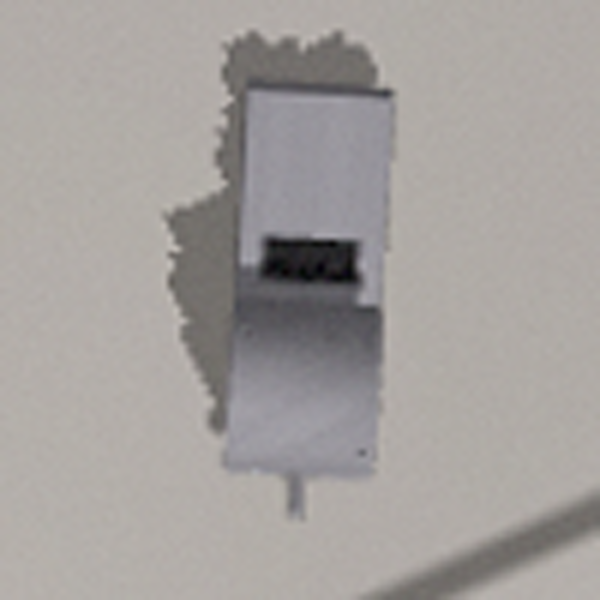

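```bash
python3 - <<'E'
from h import *
go(453,10.5,10,np.radians(151))
E
```

```text
pos [4.474e+02 4.000e-01 1.451e+02] jawdeg 154.3 shift [[-0.0114, -0.0005, 0.1351], 0.0576, 'j6 -0.89'] n rows 3.3 F [-0.4  0.2 -0.5] w 0.699 t 17.13
```

```bash
python3 -m inch '[[[-0.005,0,0.02],0.03],[[-0.011,0,0.045],0.058],[[-0.011,0,0.07],0.058],[[-0.011,0,0.09],0.058],[[-0.011,0,0.11],0.058],[[-0.011,0,0.125],0.058],[[-0.011,0,0.132],0.058],[[-0.011,0,0.135],0.058],[[-0.011,0,0.135],0.058],[[-0.011,0,0.135],0.058]]' 0.3 && python3 - <<'E'
from h import *
w=cam("wrist"); cv2.imwrite("pics/w12.png",w["color"][:,:,::-1])
go(453,10.5,10,np.radians(151))
E
```

```text
t: 17.97
position: [452.0, 10.2, 9.9]
orientation: [0.001, -0.507, 0.862, -0.0]
wrist_force: [-0.8, -0.8, 0.7]
width: 0.703
pos [452.1  10.2  10. ] jawdeg 151.0 shift [[-0.0007, -0.0007, 0.0], -0.0006, 'j6 -0.97'] n rows 0.0 F [-0.6  0.2  0.7] w 0.700 t 18.02
```

View pics/w12.png

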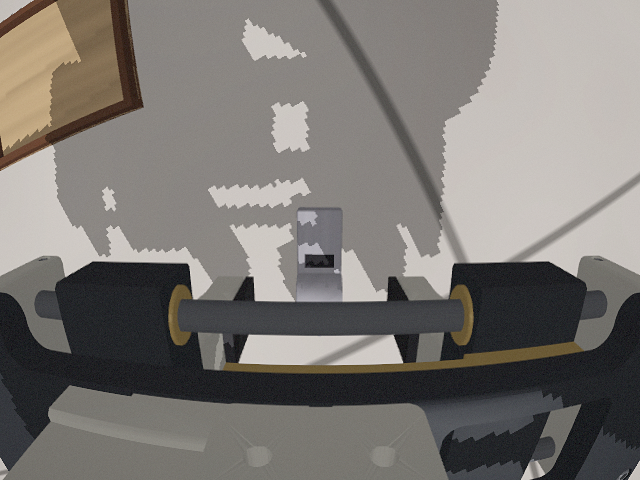

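Whistle is aligned and centred (columns 297–343, mid 320). Closing gently and lifting.

```bash
python3 -m inch '[[[0,0,0],0],[[0,0,0],0],[[0,0,0],0],[[0,0,0],0],[[0,0,0],0],[[0,0,0],0],[[0,0,0],0],[[0,0,0],0],[[0,0,-0.01],0],[[0,0,-0.03],0]]' 1 15 && python3 - <<'E'
from h import *
w=cam("wrist"); cv2.imwrite("pics/w13.png",w["color"][:,:,::-1])
c,s=np.cos(np.radians(-16.9)),np.sin(np.radians(-16.9))
T=lambda x,y:(552+c*x-s*y,169+s*x+c*y)
x,y=T(-48,-35); print(x,y)
go(x,y,150,np.radians(73.1))
E
```

```text
t: 18.85
position: [449.6, 9.2, 37.6]
orientation: [-0.002, -0.507, 0.862, 0.0]
wrist_force: [0.4, 0.4, -0.0]
width: 0.226
495.89837118929603 149.46522985069984
pos [452.2  10.1  42. ] jawdeg 151.0 shift [[-0.1432, 0.0293, -0.108], 1.3595, 'j6 -0.97'] n rows 4.4 F [2.  0.7 4.2] w 0.227 t 18.90
```

View pics/w13.png

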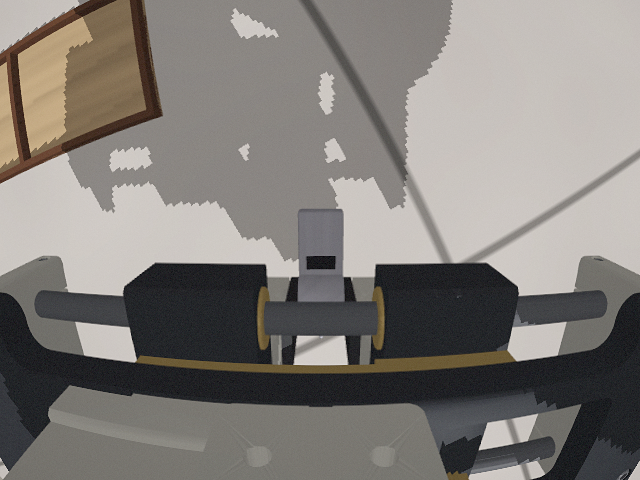

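```bash
python3 - <<'E'
from h import *
k=cam("side"); Rm=cv2.Rodrigues(k["rvec"])[0]; o=-Rm.T@k["tvec"]
c,s=np.cos(np.radians(-16.9)),np.sin(np.radians(-16.9)); n=np.array([-s,c,0]); ex=np.array([c,s,0])
P0=np.array([552,169,0])
for nm,uv,yt in (("disc top",(260+248/5,220+233/5),51),("grey top",(260+318/5,220+277/5),40),("handle top",(260+345/5,220+288/5),40),("handle out",(260+388/5,220+350/5),40),("foot end bottom",(260+370/5,220+455/5),51)):
    q=cast(k,uv,0)[0]; d=q-o; t=(yt-n@(o-P0))/(n@d); X=o+t*d; print(nm,"tray x %.1f z %.1f"%(ex@(X-P0),X[2]))
cv2.imwrite("pics/s13.png",cv2.resize(k["color"][220:330,260:400,::-1],None,fx=5,fy=5,interpolation=cv2.INTER_CUBIC))
E
```

```text
disc top tray x 6.9 z 110.6
grey top tray x -20.3 z 86.8
handle top tray x -32.5 z 84.0
handle out tray x -52.0 z 56.0
foot end bottom tray x -47.8 z 5.8
```

View pics/s13.png

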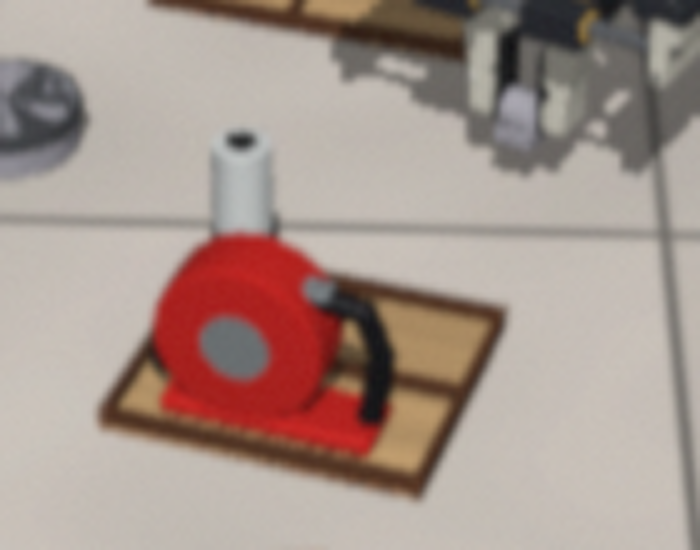

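```bash
python3 - <<'E'
from h import *
c,s=np.cos(np.radians(-16.9)),np.sin(np.radians(-16.9))
T=lambda x,y:(552+c*x-s*y,169+s*x+c*y)
x,y=T(-47,-39.5); print(x,y)
go(x,y,120,np.radians(103.1))
E
```

```text
495.54702490216147 144.86886652884237
pos [452.8  10.4  41.1] jawdeg 151.0 shift [[-0.1385, 0.0276, -0.0786], 0.8358, 'j6 -0.97'] n rows 3.9 F [ 0.6  0.3 -1. ] w 0.229 t 18.95
```

```bash
python3 -m inch '[[[-0.01,0.002,-0.03],-0.12],[[-0.03,0.006,-0.06],-0.24],[[-0.055,0.011,-0.078],-0.36],[[-0.08,0.016,-0.078],-0.48],[[-0.105,0.021,-0.078],-0.6],[[-0.125,0.025,-0.078],-0.72],[[-0.138,0.0276,-0.078],-0.84],[[-0.138,0.0276,-0.078],-0.96],[[-0.138,0.0276,-0.078],-1.08],[[-0.138,0.0276,-0.078],-1.2]]' && python3 -m inch '[[[0,0,0],-0.12],[[0,0,0],-0.24],[[0,0,0],-0.36],[[0,0,0],-0.48],[[0,0,0],-0.6],[[0,0,0],-0.72],[[0,0,0],-0.84],[[0,0,0],-0.96],[[0,0,0],-1.06],[[0,0,0],-1.106]]' && python3 - <<'E'
from h import *
go(495.5,144.9,120,np.radians(103.1))
w=cam("wrist"); cv2.imwrite("pics/w14.png",w["color"][:,:,::-1])
E
```

```text
t: 19.78
position: [493.8, 144.2, 116.4]
orientation: [0.0, 0.907, -0.422, -0.0]
wrist_force: [-0.0, -0.6, 0.0]
width: 0.227
t: 20.62
position: [493.9, 143.8, 116.5]
orientation: [0.0, 0.993, 0.117, -0.0]
wrist_force: [0.6, 0.5, -0.8]
width: 0.228
pos [493.9 143.8 116.5] jawdeg -76.6 shift [[0.0018, -0.0007, -0.0035], 0.0053, 'j6 1.14'] n rows 0.1 F [ 0.6  0.5 -0.8] w 0.228 t 20.62
```

View pics/w14.png

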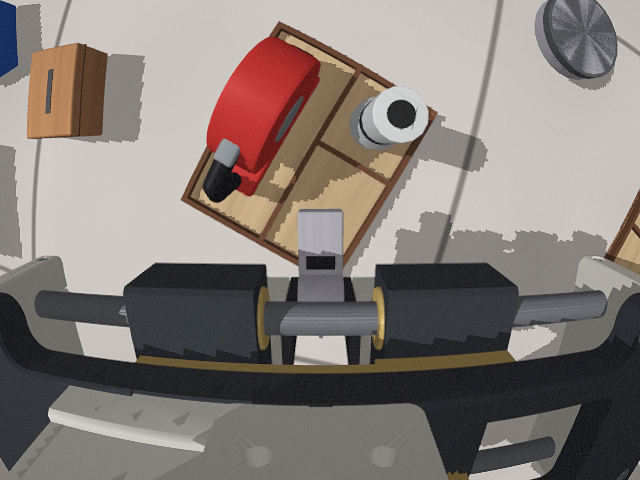

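```bash
python3 -m inch '[[[0.001,0,0.015],0],[[0.0015,-0.001,0.035],0],[[0.0015,-0.001,0.055],0],[[0.0015,-0.001,0.07],0],[[0.0015,-0.001,0.08],0],[[0.0015,-0.001,0.086],0],[[0.0015,-0.001,0.086],0],[[0.0015,-0.001,0.086],0],[[0.0015,-0.001,0.086],0],[[0.0015,-0.001,0.086],0]]' && python3 - <<'E'
from h import *
go(495.5,144.9,14.5,np.radians(103.1))
w=cam("wrist"); cv2.imwrite("pics/w15.png",w["color"][:,:,::-1])
k=cam("side"); cv2.imwrite("pics/s15.png",cv2.resize(k["color"][200:330,250:410,::-1],None,fx=5,fy=4.6,interpolation=cv2.INTER_CUBIC))
E
```

```text
t: 21.5
position: [496.0, 145.6, 32.0]
orientation: [-0.0, 0.994, 0.114, 0.001]
wrist_force: [0.9, 0.1, -1.0]
width: 0.228
pos [496.  145.6  32. ] jawdeg -76.9 shift [[-0.0007, 0.0006, 0.0175], -0.0005, 'j6 1.13'] n rows 0.4 F [ 0.9  0.1 -1. ] w 0.228 t 21.50
```

View pics/w15.png

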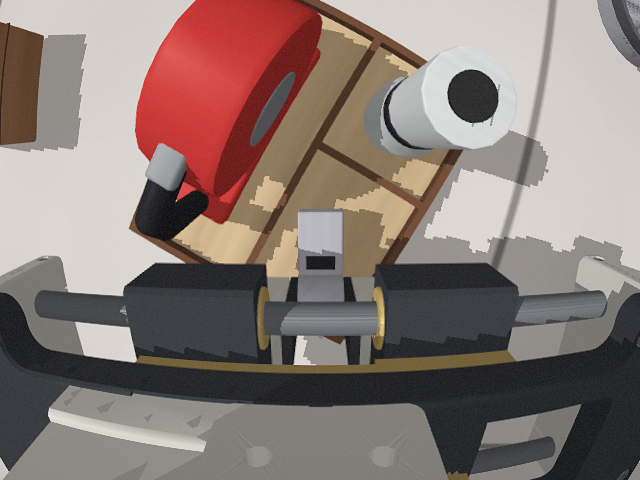

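View pics/s15.png

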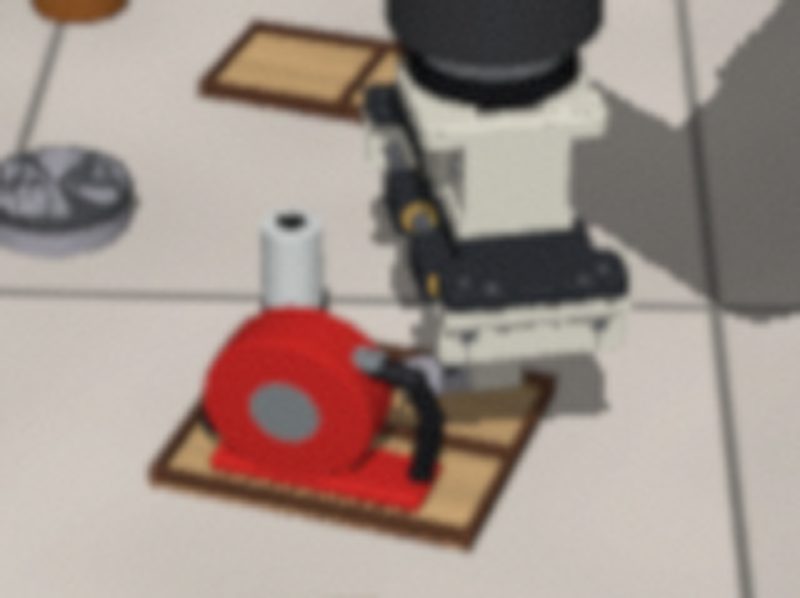

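```bash
python3 - <<'E'
from h import *
w=cam("wrist")
c,s=np.cos(np.radians(-16.9)),np.sin(np.radians(-16.9))
T=lambda x,y,z:(552+c*x-s*y,169+s*x+c*y,z)
print(proj(w,[T(-75,-66,12),T(-75,66,12),T(75,66,12),T(5,-2,12),T(9,-2,12),T(75,-66,12)]).round())
E
```

```text
[[339. 347.]
 [128. 230.]
 [262. -25.]
 [310. 157.]
 [314. 149.]
 [490. 107.]]
```

```bash
python3 -m inch '[[[0,0,0.006],0],[[0,0,0.011],0],[[0,0,0.014],0],[[0,0,0.016],0],[[0,0,0.017],0],[[0,0,0.0175],0],[[0,0,0.0175],0],[[0,0,0.0175],0],[[0,0,0.0175],0],[[0,0,0.0175],0]]' && python3 - <<'E'
from h import *
go(495.5,144.9,14.5,np.radians(103.1))
E
```

```text
t: 22.48
position: [495.5, 145.3, 13.8]
orientation: [-0.0, 0.993, 0.114, 0.0]
wrist_force: [0.5, -0.5, 0.2]
width: 0.227
pos [495.5 145.3  13.8] jawdeg -76.9 shift [[-0.0001, 0.0004, -0.0007], -0.0005, 'j6 1.13'] n rows 0.0 F [ 0.5 -0.5  0.2] w 0.227 t 22.48
```

```bash
python3 -m inch '[[[0,0,0],0],[[0,0,0],0],[[0,0,0],0],[[0,0,0],0],[[0,0,-0.005],0],[[0,0,-0.02],0],[[0,0,-0.05],0],[[0,0,-0.09],0],[[0,0,-0.13],0],[[0,0,-0.16],0]]' 0.5 && python3 - <<'E'
from h import *
w=cam("wrist"); cv2.imwrite("pics/w16.png",w["color"][:,:,::-1])
k=cam("top"); cv2.imwrite("pics/t16.png",cv2.resize(k["color"][180:300,140:320,::-1],None,fx=4,fy=4,interpolation=cv2.INTER_CUBIC))
go(565,370,200,np.radians(98.4))
E
```

```text
t: 23.32
position: [496.0, 145.4, 177.4]
orientation: [-0.0, 0.993, 0.114, 0.001]
wrist_force: [0.5, 1.2, 0.2]
width: 0.503
pos [498.3 146.7 179.9] jawdeg -76.9 shift [[0.1159, -0.2023, -0.0183], 0.0825, 'j6 1.13'] n rows 5.6 F [-0.1 -0.4 -0.6] w 0.505 t 23.42
```

View pics/w16.png

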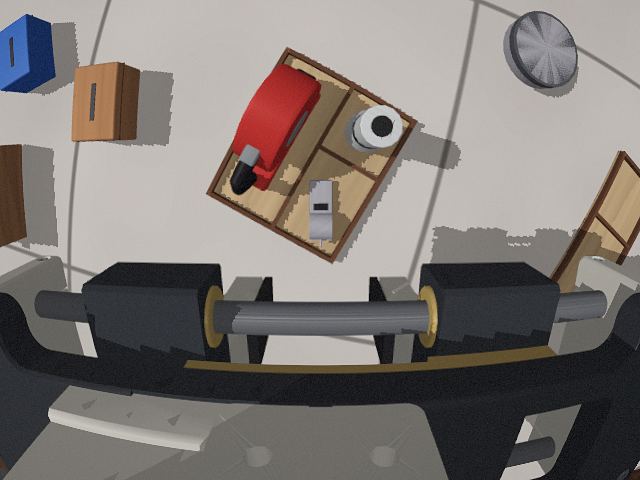

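View pics/t16.png

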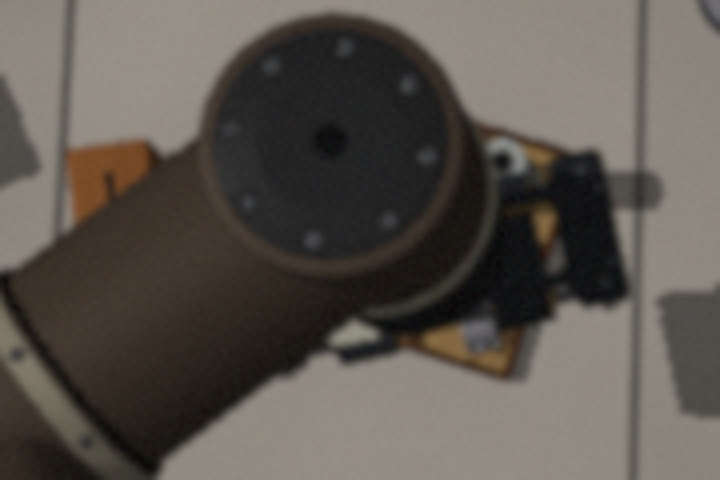

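```bash
python3 -m inch '[[[0.02,-0.035,0],0.02],[[0.04,-0.07,0],0.04],[[0.06,-0.105,0],0.06],[[0.08,-0.14,0],0.08],[[0.1,-0.175,0],0.082],[[0.116,-0.202,0.01],0.082],[[0.116,-0.202,0.02],0.082],[[0.116,-0.202,0.02],0.082],[[0.116,-0.202,0.02],0.082],[[0.116,-0.202,0.02],0.082]]' 0 && python3 - <<'E'
from h import *
go(565.7,369.8,18,np.radians(98.4))
w=cam("wrist"); cv2.imwrite("pics/w17.png",w["color"][:,:,::-1])
M=mask(w,(230,130,420,265),(0,80,60),(25,255,255)); p=cnt(M); print(rect(w,p,45))
E
```

```text
t: 24.25
position: [562.6, 367.4, 154.2]
orientation: [0.0, 0.997, 0.073, 0.0]
wrist_force: [-0.3, -0.8, 0.3]
width: 0.998
pos [562.6 367.4 154.2] jawdeg -81.6 shift [[0.0034, -0.0019, 0.1362], -0.0007, 'j6 0.85'] n rows 3.3 F [-0.3 -0.8  0.3] w 0.998 t 24.25
(array([574.5, 370.6]), array([63.1, 49. ]), 9.5, [[539.4000244140625, 389.6000061035156], [547.4000244140625, 341.20001220703125], [609.5999755859375, 351.6000061035156], [601.5999755859375, 399.8999938964844]])
```

View pics/w17.png

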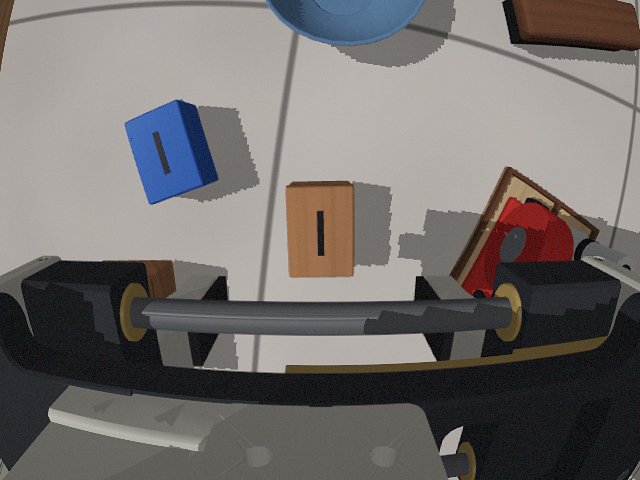

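```bash
python3 - <<'E'
from h import *
w=cam("wrist"); q=cast(w,[(321,186.5),(321,276.5),(287,240),(354,240)],45); print(q.round(1), (q[0]+q[1])/2,(q[2]+q[3])/2)
k=cam("top"); print("keybox",cast(k,[(120,250),(122,298)],65).round())
E
```

```text
[[601.9 373.8  45. ]
 [534.2 363.8  45. ]
 [558.9 393.   45. ]
 [566.2 343.7  45. ]] [568.04444295 368.7800921   45.        ] [562.53534936 368.34928175  45.        ]
keybox [[510. 474.  65.]
 [396. 462.  65.]]
```

```bash
python3 -m inch '[[[0.004,-0.001,0.02],0],[[0.004,-0.001,0.045],0],[[0.004,-0.001,0.07],0],[[0.004,-0.001,0.095],0],[[0.004,-0.001,0.115],0],[[0.004,-0.001,0.13],0],[[0.004,-0.001,0.138],0],[[0.004,-0.001,0.138],0],[[0.004,-0.001,0.138],0],[[0.004,-0.001,0.138],0]]' 0 && python3 -m inch '[[[0,0,0],0],[[0,0,0],0],[[0,0,0],0],[[0,0,0],0],[[0,0,0],0],[[0,0,0],0],[[0,0,0],0],[[0,0,0],0],[[0,0,-0.01],0],[[0,0,-0.03],0]]' 1 30 && python3 - <<'E'
from h import *
w=cam("wrist"); cv2.imwrite("pics/w18.png",w["color"][:,:,::-1])
c,s=np.cos(np.radians(-17.2)),np.sin(np.radians(-17.2))
T=lambda x,y:(557+c*x-s*y,-177+s*x+c*y)
x,y=T(-40,0);print(x,y)
go(x,y,160,np.radians(72.8))
E
```

```text
t: 25.23
position: [567.3, 370.3, 17.2]
orientation: [-0.001, 0.997, 0.073, 0.001]
wrist_force: [-0.2, 0.5, -0.7]
width: 1.0
t: 26.07
position: [564.8, 368.3, 43.3]
orientation: [0.002, 0.997, 0.073, -0.002]
wrist_force: [-0.1, 0.3, -1.5]
width: 0.567
518.7888655151063 -165.17167799823812
pos [567.5 370.5  49.5] jawdeg -81.6 shift [[-0.1264, 0.5227, -0.1113], 0.4471, 'j6 0.85'] n rows 13.2 F [1.1 2.  3.4] w 0.565 t 26.12
```

View pics/w18.png

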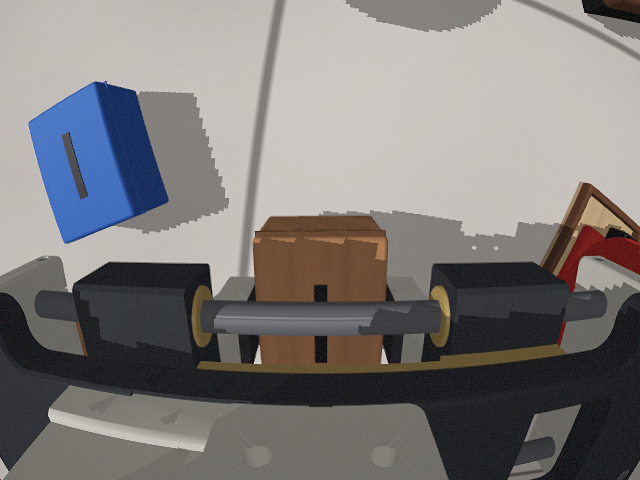

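```bash
python3 -m inch '[[[0,0,-0.035],0],[[-0.004,0.015,-0.07],0.04],[[-0.01,0.04,-0.1],0.08],[[-0.018,0.075,-0.115],0.13],[[-0.027,0.113,-0.115],0.18],[[-0.037,0.152,-0.115],0.23],[[-0.046,0.191,-0.115],0.28],[[-0.055,0.229,-0.115],0.33],[[-0.065,0.268,-0.115],0.38],[[-0.074,0.307,-0.115],0.447]]' && python3 - <<'E'
from h import *
go(518.8,-165.2,150,np.radians(72.8))
E
```

```text
t: 26.95
position: [537.3, 53.6, 161.3]
orientation: [-0.0, 0.989, -0.151, 0.0]
wrist_force: [0.6, -0.1, -1.6]
width: 0.569
pos [537.3  53.6 161.3] jawdeg -107.3 shift [[0.0475, 0.2144, 0.0112], -0.0025, 'j6 0.81'] n rows 5.3 F [ 0.6 -0.1 -1.6] w 0.569 t 26.95
```

```bash
python3 -m inch '[[[0.008,0.035,0],0],[[0.016,0.074,0],0],[[0.024,0.113,0],0],[[0.033,0.152,0],0],[[0.041,0.187,0.01],0],[[0.046,0.208,0.02],0],[[0.0475,0.2144,0.04],0],[[0.0475,0.2144,0.06],0],[[0.0475,0.2144,0.075],0],[[0.0475,0.2144,0.08],0]]' && python3 - <<'E'
from h import *
w=cam("wrist"); cv2.imwrite("pics/w19.png",w["color"][:,:,::-1])
go(518.8,-165.2,21.2,np.radians(72.8))
c,s=np.cos(np.radians(-17.2)),np.sin(np.radians(-17.2))
T=lambda x,y,z=12:(557+c*x-s*y,-177+s*x+c*y,z)
print(proj(w,[T(92,42),T(92,-42),T(10,38),T(10,-38)]).round())
E
```

```text
t: 27.78
position: [518.3, -163.8, 78.7]
orientation: [0.0, 0.989, -0.15, -0.002]
wrist_force: [0.3, 1.1, -1.6]
width: 0.567
pos [ 518.5 -163.7   78.9] jawdeg -107.3 shift [[0.0009, 0.0014, 0.0577], -0.0013, 'j6 1.22'] n rows 1.4 F [-0.4 -0.  -2.9] w 0.568 t 27.83
[[254.  43.]
 [393.  43.]
 [261. 175.]
 [387. 175.]]
```

View pics/w19.png

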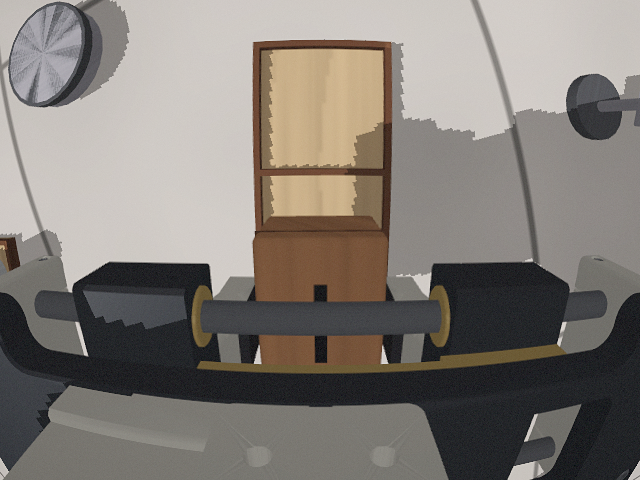

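```bash
python3 -m inch '[[[0.001,0.001,0.012],0],[[0.001,0.001,0.026],0],[[0.001,0.001,0.038],0],[[0.001,0.001,0.046],0],[[0.001,0.001,0.052],0],[[0.001,0.001,0.055],0],[[0.001,0.001,0.057],0],[[0.001,0.001,0.058],0],[[0.001,0.001,0.058],0],[[0.001,0.001,0.058],0]]'
```

```text
t: 28.67
position: [520.8, -164.8, 23.1]
orientation: [-0.0, 0.989, -0.15, 0.0]
wrist_force: [-0.6, 0.6, -1.3]
width: 0.567
```

```bash
python3 -m inch '[[[-0.001,0,0.001],0],[[-0.001,0,0.001],0],[[-0.001,0,0.001],0],[[-0.001,0,0.0015],0],[[-0.001,0,0.0015],0],[[-0.001,0,0.0015],0],[[-0.001,0,0.0015],0],[[-0.001,0,0.0015],0],[[-0.001,0,0.0015],0],[[-0.001,0,0.0015],0]]'
```

```text
t: 29.5
position: [519.6, -164.5, 21.1]
orientation: [0.0, 0.989, -0.15, -0.0]
wrist_force: [-0.6, 0.9, -1.5]
width: 0.574
```

```bash
python3 -m inch '[[[0,0,0.0005],0],[[0,0,0.001],0],[[0,0,0.001],0],[[0,0,0.001],0],[[0,0,0.001],0],[[0,0,0.001],0],[[0,0,0.001],0],[[0,0,0.001],0],[[0,0,0.001],0],[[0,0,0.001],0]]' && python3 -m inch '[[[0,0,0],0],[[0,0,0],0],[[0,0,0],0],[[0,0,0],0],[[0,0,0],0],[[0,0,-0.01],0],[[0,0,-0.03],0],[[0,0,-0.06],0],[[0,0,-0.1],0],[[0,0,-0.14],0]]' 0.15 && python3 - <<'E'
from h import *
w=cam("wrist"); cv2.imwrite("pics/w20.png",w["color"][:,:,::-1])
go(562,-390,180)
E
```

```text
t: 30.33
position: [519.6, -164.5, 20.1]
orientation: [-0.0, 0.989, -0.15, 0.0]
wrist_force: [0.2, -0.4, -1.9]
width: 0.569
t: 31.17
position: [518.7, -164.6, 162.0]
orientation: [0.0, 0.989, -0.15, -0.001]
wrist_force: [0.5, -1.2, 0.2]
width: 0.851
pos [ 523.4 -165.5  171.1] jawdeg -107.1 shift [[0.1031, 0.2032, -0.0079]] n rows 5.5 F [ 4.2 -0.7  8.7] w 0.850 t 31.22
```

View pics/w20.png

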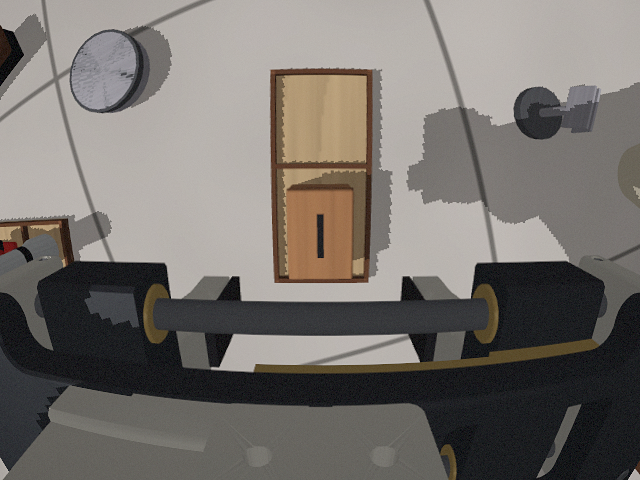

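```bash
python3 - <<'E'
from h import *
w=cam("wrist"); c,s=np.cos(np.radians(-17.2)),np.sin(np.radians(-17.2))
for z,pts in ((49,[(320,187),(320,279.5),(287,235),(353,235)]),(12,[(320,71),(320,281)])):
    q=cast(w,pts,z)-[557,-177,0]; print(z,np.c_[c*q[:,0]+s*q[:,1],-s*q[:,0]+c*q[:,1]].round(1))
q=cast(w,[(538,112)],14); print("memo base",q)
E
```

```text
49 [[  3.2   2.8]
 [-70.6   2.7]
 [-34.1  28.4]
 [-34.  -22.9]]
12 [[ 99.9   3. ]
 [-85.3   2.8]]
memo base [[ 571.80132578 -393.67593405   14.        ]]
```

```bash
python3 -m inch '[[[0.016,0.036,0],0],[[0.034,0.07,0],0],[[0.052,0.105,0],0],[[0.07,0.14,0],0],[[0.087,0.175,-0.005],0],[[0.1,0.2,-0.008],0],[[0.103,0.203,-0.008],0],[[0.103,0.203,-0.008],0],[[0.103,0.203,-0.008],0],[[0.103,0.203,-0.008],0]]' && python3 - <<'E'
from h import *
w=cam("wrist"); cv2.imwrite("pics/w21.png",w["color"][:,:,::-1]); print(proj(w,[(563,-391,0),(563,-391,90)]))
go(562,-390,180)
E
```

```text
t: 32.1
position: [557.5, -387.9, 168.4]
orientation: [-0.0, 0.989, -0.15, -0.0]
wrist_force: [0.5, 1.0, -0.7]
width: 0.854
[[323.35925725 216.30299403]
 [324.27266351 241.59544246]]
pos [ 557.7 -387.8  168.5] jawdeg -107.2 shift [[0.0048, 0.0009, -0.0115]] n rows 0.3 F [-0.7 -0.3  0.1] w 0.850 t 32.15
```

View pics/w21.png

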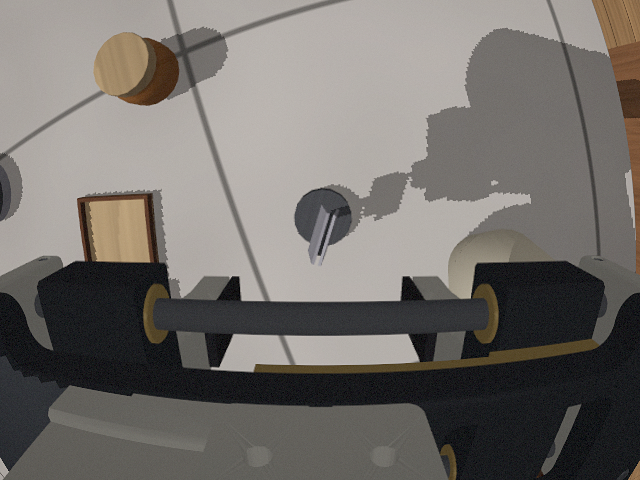

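```bash
python3 - <<'E'
from h import *
w=cam("wrist"); cv2.imwrite("pics/w22.png",cv2.resize(w["color"][180:280,275:375,::-1],None,fx=6,fy=6,interpolation=cv2.INTER_CUBIC))
E
```

```text
(no output)
```

View pics/w22.png

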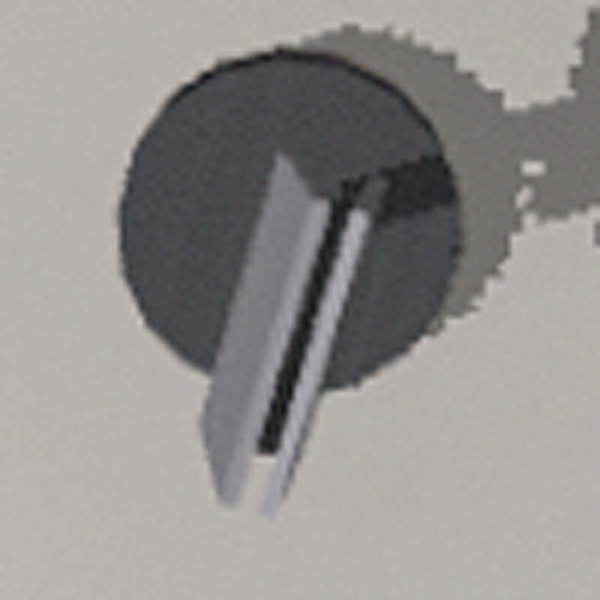

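```bash
python3 - <<'E'
from h import *
w=cam("wrist"); f=lambda a,b:(275+a/6,180+b/6)
q=cast(w,[f(322,200),f(372,205),f(230,505),f(270,515)],90)[:,:2]; print(q.round(1))
a=(q[0]+q[1])/2;b=(q[2]+q[3])/2; d=a-b; print("len",np.linalg.norm(d),"ang",np.degrees(np.arctan2(d[1],d[0])),"c",(a+b)/2, "thick",np.linalg.norm(q[0]-q[1]))
print("base",cast(w,[f(290,222)],12))
go(*(((a+b)/2)),57,np.arctan2(d[1],d[0])+np.pi/2)
E
```

```text
[[ 580.4 -399. ]
 [ 578.3 -404. ]
 [ 550.5 -379.2]
 [ 548.1 -383.1]]
len 36.28643021761458 ang -34.01714821795128 c [ 564.35542323 -391.33864011] thick 5.414081583039223
base [[ 564.91515101 -391.17705359   12.        ]]
pos [ 557.9 -387.8  168.6] jawdeg -107.2 shift [[0.0071, 0.0015, 0.1116], 0.2944, 'j6 1.59'] n rows 2.7 F [ 0.1 -0.1  1. ] w 0.844 t 32.25
```

```bash
python3 -m inch '[[[0.004,0.001,0.01],0.12],[[0.007,0.0015,0.02],0.24],[[0.007,0.0015,0.035],0.294],[[0.007,0.0015,0.055],0.294],[[0.007,0.0015,0.075],0.294],[[0.007,0.0015,0.092],0.294],[[0.007,0.0015,0.105],0.294],[[0.007,0.0015,0.111],0.294],[[0.007,0.0015,0.111],0.294],[[0.007,0.0015,0.111],0.294]]' 0.3 && python3 - <<'E'
from h import *
w=cam("wrist"); cv2.imwrite("pics/w23.png",w["color"][:,:,::-1])
go(564.4,-391.3,57,np.radians(56))
E
```

```text
t: 33.08
position: [564.4, -392.3, 57.6]
orientation: [0.0, 0.956, -0.293, 0.0]
wrist_force: [0.8, 0.7, 0.6]
width: 0.702
pos [ 564.8 -392.6   58.2] jawdeg -124.0 shift [[-0.001, -0.0009, 0.0012], -0.0008, 'j6 1.30'] n rows 0.0 F [-0.3 -0.3  0.3] w 0.697 t 33.13
```

View pics/w23.png

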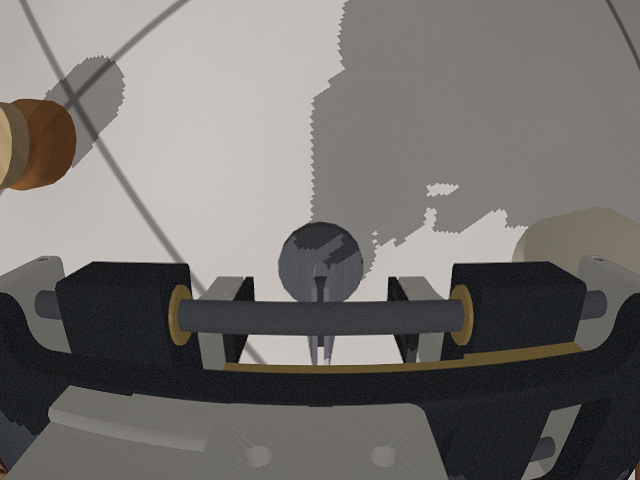

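```bash
python3 -m inch '[[[0,0,0],0],[[0,0,0],0],[[0,0,0],0],[[0,0,0],0],[[0,0,0],0],[[0,0,0],0],[[0,0,0],0],[[0,0,0],0],[[0,0,-0.01],0],[[0,0,-0.03],0]]' 1 35 && python3 - <<'E'
from h import *
w=cam("wrist"); cv2.imwrite("pics/w24.png",w["color"][:,:,::-1])
c,s=np.cos(np.radians(-17.2)),np.sin(np.radians(-17.2))
T=lambda x,y:(557+c*x-s*y,-177+s*x+c*y)
x,y=T(50,0);print(x,y)
go(x,y,140,np.radians(56))
E
```

```text
t: 33.97
position: [562.1, -391.4, 84.7]
orientation: [-0.001, 0.956, -0.293, -0.003]
wrist_force: [-0.5, 0.3, -3.1]
width: 0.137
604.7639181061172 -191.78540250220234
pos [ 564.9 -393.1   91.1] jawdeg -124.0 shift [[-0.0796, -0.1891, -0.0491], -0.0007, 'j6 1.30'] n rows 5.1 F [ 2.2 -0.8  2.9] w 0.138 t 34.02
```

View pics/w24.png

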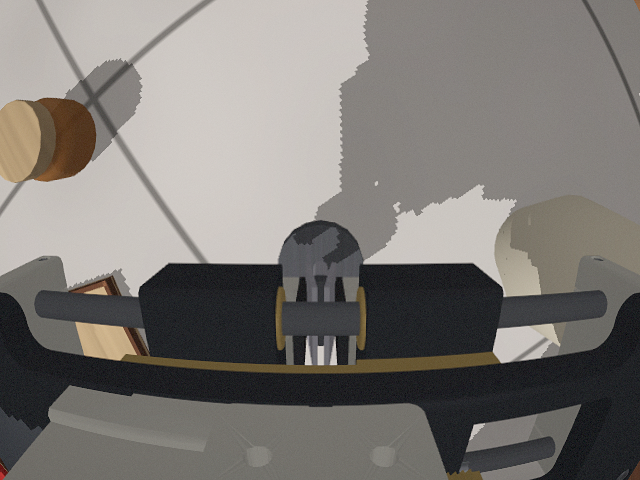

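```bash
python3 -m inch '[[[0,0,-0.02],0],[[-0.008,-0.02,-0.04],0],[[-0.02,-0.05,-0.045],0],[[-0.034,-0.08,-0.045],0],[[-0.048,-0.113,-0.045],0],[[-0.061,-0.145,-0.045],0],[[-0.073,-0.173,-0.045],0],[[-0.08,-0.188,-0.045],0],[[-0.08,-0.188,-0.045],0],[[-0.08,-0.188,-0.045],0]]' && python3 - <<'E'
from h import *
w=cam("wrist"); cv2.imwrite("pics/w25.png",w["color"][:,:,::-1])
go(604.8,-191.8,62,np.radians(56))
c,s=np.cos(np.radians(-17.2)),np.sin(np.radians(-17.2))
T=lambda x,y,z=12:(557+c*x-s*y,-177+s*x+c*y,z)
print(proj(w,[T(92,42),T(92,-42)]).round())
E
```

```text
t: 34.85
position: [603.4, -190.8, 132.7]
orientation: [-0.0, 0.956, -0.292, 0.0]
wrist_force: [-0.4, -0.9, -2.7]
width: 0.136
pos [ 603.2 -191.7  132.5] jawdeg -124.0 shift [[0.0014, -0.0008, 0.0705], -0.0004, 'j6 0.98'] n rows 1.7 F [ 0.1  0.  -2.8] w 0.137 t 34.90
[[254. 197.]
 [360. 165.]]
```

View pics/w25.png

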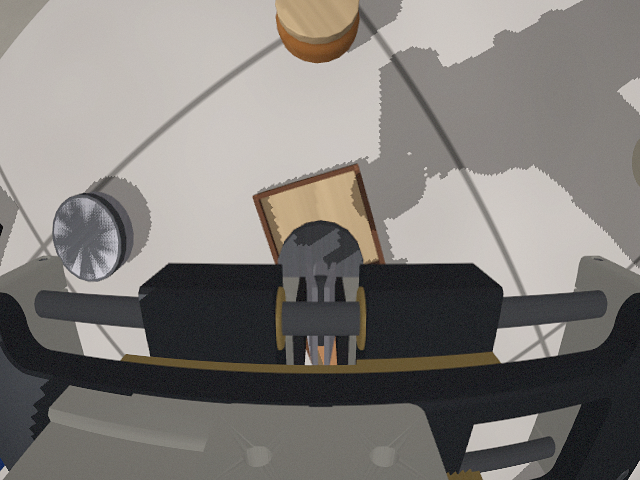

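```bash
python3 -m inch '[[[0.001,0,0.012],0],[[0.001,0,0.028],0],[[0.001,0,0.044],0],[[0.001,0,0.056],0],[[0.001,0,0.063],0],[[0.001,0,0.067],0],[[0.001,0,0.0695],0],[[0.001,0,0.0695],0],[[0.001,0,0.0695],0],[[0.001,0,0.0695],0]]' && python3 - <<'E'
from h import *
k=cam("side"); cv2.imwrite("pics/s26.png",cv2.resize(k["color"][140:270,230:400,::-1],None,fx=4.5,fy=4.5,interpolation=cv2.INTER_CUBIC))
go(604.8,-191.8,62,np.radians(56))
E
```

```text
t: 35.73
position: [604.5, -192.5, 63.4]
orientation: [-0.0, 0.956, -0.293, 0.001]
wrist_force: [-0.2, -1.2, -2.3]
width: 0.136
pos [ 604.5 -192.4   63.4] jawdeg -124.1 shift [[-0.0001, -0.0007, 0.0014], -0.0012, 'j6 0.98'] n rows 0.0 F [ 0.4  0.  -2.5] w 0.140 t 35.78
```

View pics/s26.png

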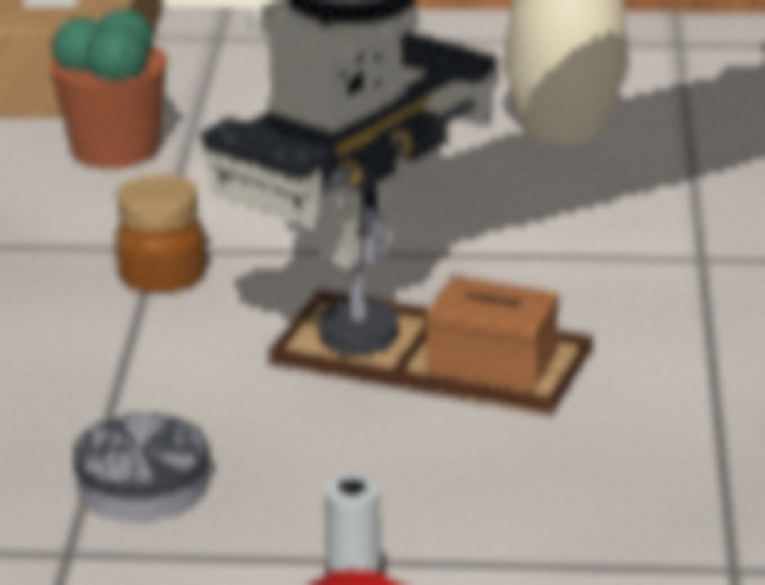

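Memo clip is in the square compartment. Lowering until it touches.

```bash
python3 -m inch '[[[0,0,0.0005],0],[[0,0,0.001],0],[[0,0,0.0015],0],[[0,0,0.0015],0],[[0,0,0.0015],0],[[0,0,0.0015],0],[[0,0,0.0015],0],[[0,0,0.0015],0],[[0,0,0.0015],0],[[0,0,0.0015],0]]'
```

```text
t: 36.62
position: [604.2, -192.4, 61.4]
orientation: [-0.0, 0.956, -0.293, 0.0]
wrist_force: [0.4, 1.2, 2.9]
width: 0.134
```

```bash
python3 -m inch '[[[0,0,0],0],[[0,0,0],0],[[0,0,0],0],[[0,0,0],0],[[0,0,-0.004],0],[[0,0,-0.02],0],[[0,0,-0.05],0],[[0,0,-0.09],0],[[0,0,-0.13],0],[[0,0,-0.15],0]]' 0.3 && python3 -m inch '[[[0.03,0.03,0],0],[[0.06,0.06,0],0],[[0.09,0.09,0],0],[[0.1,0.12,0],0],[[0.1,0.15,0],0],[[0.1,0.18,0],0],[[0.1,0.21,0],0],[[0.1,0.24,0],0],[[0.1,0.26,0],0],[[0.1,0.26,0],0]]' && python3 - <<'E'
from h import *
for n in ("side","top","wrist"):
    k=cam(n); cv2.imwrite(f"pics/{n}30.png",k["color"][:,:,::-1])
print(status.read_state()["position"])
E
```

```text
t: 37.45
position: [605.6, -193.0, 217.0]
orientation: [-0.0, 0.956, -0.293, 0.003]
wrist_force: [1.0, 0.6, 0.7]
width: 0.695
t: 38.28
position: [538.4, -466.9, 211.2]
orientation: [0.0, 0.956, -0.295, -0.0]
wrist_force: [1.4, 1.0, 0.1]
width: 0.7
[ 540.96503486 -463.85913316  211.21464882]
```

View pics/side30.png

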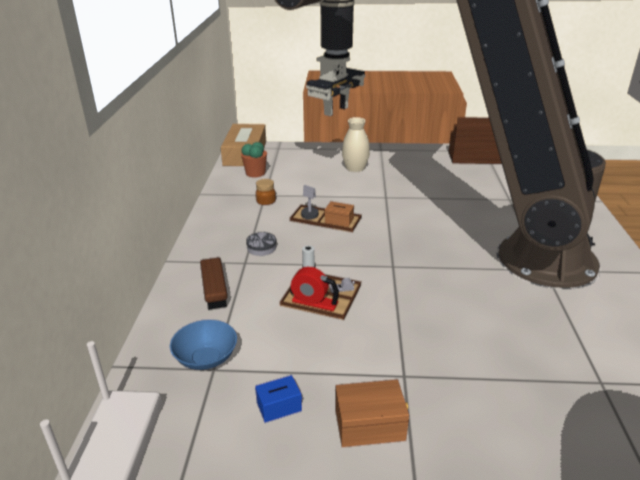

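View pics/top30.png

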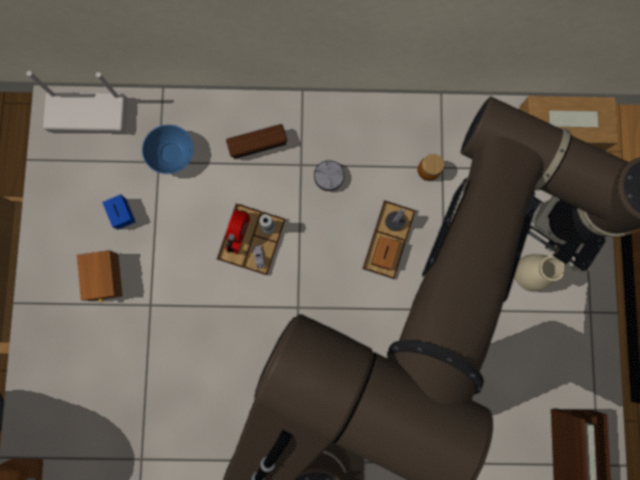

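```bash
python3 - <<'E'
import cv2,numpy as np
t=cv2.imread("pics/top30.png"); s=cv2.imread("pics/side30.png")
f=lambda a:cv2.resize(a,(400,300),interpolation=cv2.INTER_CUBIC)
cv2.imwrite("pics/fin.png",np.vstack([np.hstack([f(t[195:280,205:318]),f(t[195:280,340:453])]),np.hstack([f(s[240:325,260:373]),f(s[165:250,275:388])])]))
E
```

```text
(no output)
```

View pics/fin.png

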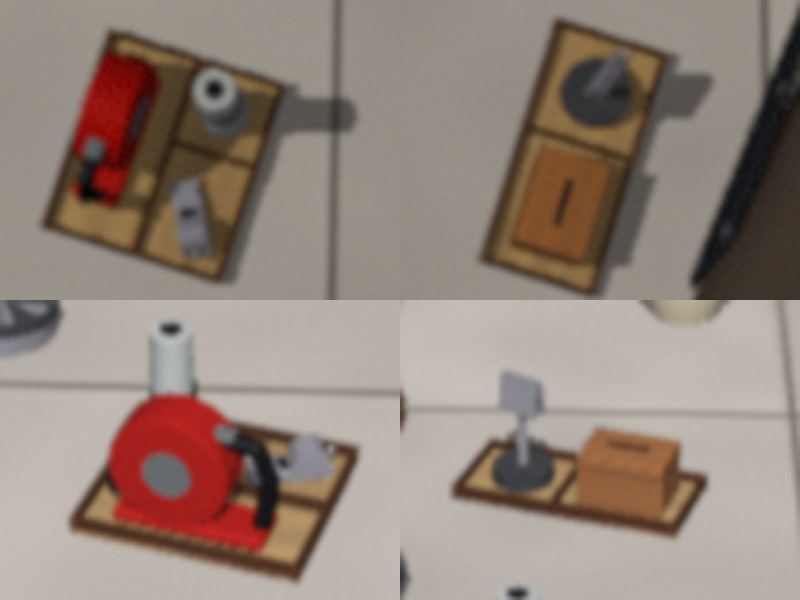

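All five are inside their compartments and upright. The vase, bigger oak box and tin haven't moved. Handing in.

```bash
python3 -c "
from station import workorder, status
s=status.read_state(); print(s['t'],s['wrist_force'],abs(s['joint_velocities']).max())
print(workorder.close_job())"
```

```text
38.4333 [ 0.13095183 -0.20370084 -0.15227697] 0.020949511108996344
the job is handed in; nothing more can be done
None
```

Both kits are made up and the job is handed in at about 38 s of the 136 s allowed. I placed the items in the order you listed them:

- **Walk tray:** the red reel is in the longest compartment, the torch in the small square one and the whistle in the one left over. The whistle is turned about 30° within its compartment, because otherwise the gripper's body would have come down close to the reel's handle.
- **Shop tray:** the coin box with the slot is in the larger compartment and the memo clip holder in the square one.

**Last checks:**
- In the final top and side pictures, all five items stand upright inside their own compartments.
- In those pictures, the vase, the bigger oak box, the polish tin and the blue box look unmoved. I compared them by eye, without measuring.
- The gripper was clear and empty at hand-in, with the wrist force near zero.

**What didn't read as expected:**
- The reel touched down about 2.5 mm early, reading 25 N at the wrist. After release it sat flat.
- The whistle and coin box showed no contact force before release. They were let go within about 1 mm of the expected floor height, and the pictures show them sitting flat.

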